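Unclamp the ink mould and draw its plungers

TASK

Open the clamped ink-stick mould: flip the direction lever on the ratchet right over to its loosening side (counter-clockwise seen from above), swing the ratchet handle back and forth until the clamp bar has risen clear of the plungers, then swing the bar right aside by its peg. Lift every plunger straight up out of its pocket by its tang and stand it upright in the wooden tray, set down, not dropped. Leave the clamp slack and the bar open, and do not disturb the tin, jar and ink slab.

Things in the scene. Friction and masses are not known exactly. Their poses are not given: they have to be found in the camera images.
- press: The fixed iron mould clamp. Origin: on the table, on the axis of its round column. The mould block stands on its -y side under the clamp bar; the ratchet sits on top of the column, handle towards +y. Two upright steel stop posts (16 mm thick, to z = 172 mm, at x = +-59, y = 54 mm) limit the handle's swing. Base plate 12 mm thick, up to 170 mm wide, from y = -277 to 80 mm.
- block_top (a point): Centre of the top face of the dark wooden mould block (80 x 192 mm, top 72 mm above the table); axes as the press's. Four pockets in a row along y, at y = +69, +23, -23, -69 mm from here, each 34.5 (x) x 36.5 (y) mm and 42 mm deep. The clamp bar covers them at first.
- dir_lever (a joint): Direction lever on the ratchet head, turning about the column's axis; rad relative to the handle, counter-clockwise from above positive. 0 = along the handle, -0.5 stop = tightening side (starts near it), +0.5 stop = loosening side; works beyond about 0.3 and stays where put. Stiff: 0.13 to 0.25 N m (3 to 5 N at its tab). At its stop it pushes the handle along.
- lever_tip (a point): Top centre of the lever's upright thumb tab, 47 mm from the column's axis, 190 mm above the table while tight. Tab 10 mm thick across the push, 16 mm long, 18 mm high; the head's top is 18 mm below this point, the handle's 26 mm below. Axes are the lever's: y outwards along it, z up.
- ratchet (a joint): Swing of the ratchet handle about the column, rad, counter-clockwise from above positive, 0 = along the press's +y, stops at -0.6 and +0.6. Lever on the loosening side: a positive swing turns the nut (the first 0.05 to 0.4 rad may be lost), swinging back slips (4 N drag at the grip). Lever on the tightening side: a negative swing is blocked, a positive one slips. Stays where left.
- handle_grip (a point): Top centre of the steel ratchet handle, 135 mm from the column's axis, 164 mm above the table while tight (it rises with the nut). The handle is a level bar 20 mm wide, 14 mm deep, free from 90 to 175 mm from the axis. Axes are the handle's: y outwards along it, z up.
- spindle (a joint): Turn of the clamp nut on the column, rad: 0 = tight, grows as it loosens, at most 5.2. Each rad lifts nut, ratchet and clamp bar by 1.7 mm. From 3.3 rad on, the bar's side flanges stand clear of the plungers' tangs. Takes about 0.9 N m (7 N at the handle's grip).
- bar (a joint): Swing of the clamp bar about the column, rad: 0 = over the plungers (along the press's -y), grows counter-clockwise from above, towards the press's +x, at most 1.5. It stays where it is left (0.25 N m). Right aside means 1.1 or more.
- bar_peg (a point): Top of the upright steel peg on the bar: 18 mm thick, 45 mm high, 160 mm from the column's axis, top 169 mm above the table while tight. Axes are the bar's: -y outwards along it. The bar is a channel 36 mm wide, 267 mm long, its top 45 mm below this point; it lies on the tangs and its flanges reach 6 mm down beside them, so it cannot swing until raised.
- tray: Loose wooden tray, 210 (its x) x 145 (its y) x 30 mm high, walls and floor 8 mm thick, about 1.5 kg. Origin: centre of the underside; the plungers stand on its floor 8 mm up. It may get knocked aside.
- plunger1: Brass plunger in a mould pocket. Foot 32 (x) x 34 (y) x 40 mm high; on it, centred, an upright tang 14 (x) x 26 (y) x 34 mm high; 250 g. Origin: centre of the underside; z up. In the pocket its x lies across the row and the foot ends 2 mm below the block's top, so only the tang can be gripped (across its 14 mm). Two to four are present, the rest read None.
- plunger2: As plunger1.
- plunger3: As plunger1.
- plunger4: As plunger1.
- brush_tin: Bystander: closed yellow tin can, 95 mm high, 72 mm across. Origin: centre of its underside.
- ink_slab: Bystander: black finished ink slab 30 x 110 x 14 mm lying on the table. Origin: centre of its underside.
- glue_jar: Bystander: jar 90 mm high, 68 mm across. Origin: centre of its underside.

How it is judged:
By the outcome, as a careful person would: the job done as asked, in the order asked, and still so for the second after the job is handed in, with the robot touching nothing.
Of plunger1, plunger2, plunger3, plunger4 only 2 to 4 are there at a start; the rules pass over those that are not, and their reading is None.
At some moment in a run one of tray may be knocked a few centimetres aside while the robot is not near it.
It also fails if it takes over 210 s, if anything falls off the work surface, if the arm or the gripper's body presses on something with over 40 N, if the wrist force passes 120 N, or if a joint passes its speed limit or range.

ROBOT

A 6-joint arm with a two-finger parallel gripper is mounted at the origin on the work surface. World frame = base frame: x ahead of the robot, y to its left, z up, the work surface at z = 0. Lengths are in m, angles in rad, forces in N, time in s.
With the tool pointing down it reaches from about 0.3 to 0.875 m from the base axis. Payload 6.4 kg.
Tool frame: the origin (TCP) lies at the very end of the fingers, on their centre line; the grasp point (between the pads) lies 19 mm behind it (ctrl.tcp_to_grasp is the distance from the TCP to the grasp point, in m); z points along the fingers, y is the direction in which the jaws open and shut (so a half turn about z gives the same grasp; the last joint's range is limited). The gripper opens to 85 mm and grips with 20 to 120 N. Pads are 22 mm wide; open, the fingers measure 114 mm over their backs; the gripper's body (76 mm by 85 mm) begins 54 mm behind the grasp point. The pads swing forward as they close: fully open they stand 13 mm farther back than shut.
Start: joints at [-1.514, 0.181, 1.607, -0, 1.354, -0.206], TCP at [0.149, -0.555, 0.231] pointing down, gripper open.
Joint ranges: [-2.99, 2.99], [-0.89, 2.07], [0.3, 2.58], [-1.14, 4.28], [0, 2.63], [-3.12, 3.12]. Speed limits (rad/s): [2.57, 2.57, 3.01, 3.14, 3.14, 3.14].

INTERFACE

Orientations are given as a unit quaternion [w, x, y, z].
In Python, from bench import ctrl gives the robot as it stands. The module is installed in compiled form; this text tells all that it offers.
- The arm moves only by the tool drive_tool, never from a script. Its argument "deltas" is a list of rows, each an object with "slide": the shift along the tool's x, y, z as a fraction of full scale, a list of three; "delta_rot": the turn, a rotation vector about the tool's x, y, z as a fraction of full scale, a list of three; "hand": the opening, from 0 (shut) to 1 (fully open). In form: [{"slide": [tx, ty, tz], "delta_rot": [wx, wy, wz], "hand": hand}, ...]. A call has exactly 5 rows; each row shifts and turns the commanded pose from where the row before left it, along the tool's axes as they then stand; what a row does not reach is not made up. Full scale, the value 1, is 50 mm for a shift and 180 degrees for a turn. A row lasts 1/8 s, in which the tool goes at most 62.5 mm and 10.7 degrees, less where a joint would pass 70% of its speed; a pose out of reach is approached as far as the arm can. A call with a number of a shift or a turn outside -1 to 1 is refused whole. A call with a gripper value outside its range is refused whole. The fingers move at their own pace and stop on an object; the grip force is fixed at half the most. Time passes only in rows, so rows that do not move let the fingers close, or fill a call up. It gives the time, the measured TCP pose, the force and the opening at its end, in the units of the state.
- ctrl.get_obs(): the state, without advancing time (a new reading comes with each control period).
- ctrl.camera(name): name is "side" or "top" or "wrist"; returns a dict with "frame" (420x560x3 uint8, red, green, blue), "mtx" (3x3 intrinsics, pixels), "R" (3x3) and "t" (3): a world point X has camera coordinates R X + t. Camera axes: x right, y down, z forward; pixel columns grow to the right and rows downward; lengths in m; the calibration is good to about 2 mm. A picture is of the moment at which its call begins. There is no depth.
- ctrl.hand_in(): hands the job in, once; it reports no verdict.
The state is a dict: "time_s": time; "q": joint angles; "dq": joint speeds; "joint_efforts": joint torques, N m; "eef_pos": TCP position; "eef_rot": TCP orientation; "wrist_force": force on the tool from outside, world axes, zero at the start; "torque": the same for the moment, N m; "opening": opening from 0.0 (shut) to 1.0 (fully open).
Only numpy, scipy, OpenCV 4.12 (cv2) and the standard library are available. Lean on these libraries where they do the work, as an engineer would, in place of code of your own. Each camera call takes 0.05 s, during which the arm holds its last target.

## Working session

There is one attempt and no reset: what is moved stays moved. The work goes in short steps, Python scripts to look and compute and a tool call to move; the robot and the scene stay as the last step left them, time stands still between calls to the robot, and variables do not carry over. Pictures are saved under pics/ and viewed, and the job is handed in when it is done.

Besides the shell and the picture viewer there is one more tool, called after "Request:" by a JSON object that holds its "name" and its "arguments". drive_tool: Moves the arm, as the interface text tells. Its arguments: {"type":"object","properties":{"deltas":{"type":"array","items":{"type":"object","properties":{"slide":{"type":"array","items":{"type":"number"}},"delta_rot":{"type":"array","items":{"type":"number"}},"hand":{"type":"number"}}}}},"required":["deltas"]}

```bash
mkdir -p pics; ls
cat > h.py <<'E'
import numpy as np, cv2
from bench import ctrl
from scipy.spatial.transform import Rotation as Rn
def snap(name,fn):
    c=ctrl.camera(name); cv2.imwrite('pics/'+fn,c['frame'][:,:,::-1]); 
    np.savez('pics/'+fn+'.npz',**{k:np.array(v) for k,v in c.items()})
    return c
def load(fn): return np.load('pics/'+fn+'.npz')
def ray(c,u,v):
    d=np.linalg.inv(c['mtx'])@np.array([u,v,1.0]); d=c['R'].T@d; o=-c['R'].T@c['t']; return o,d/np.linalg.norm(d)
def onz(c,u,v,z):
    o,d=ray(c,u,v); return o+d*(z-o[2])/d[2]
def proj(c,X):
    p=c['R']@np.array(X)+c['t']; p=c['mtx']@p; return p[:2]/p[2]
def tri(l):
    A=np.zeros((3,3));b=np.zeros(3)
    for c,u,v in l:
        o,d=ray(c,u,v);P=np.eye(3)-np.outer(d,d);A+=P;b+=P@o
    x=np.linalg.solve(A,b); 
    e=[np.linalg.norm((np.eye(3)-np.outer(ray(*k)[1],ray(*k)[1]))@(x-ray(*k)[0])) for k in l]
    return x,e
E
python3 - <<'E'
from h import *
np.set_printoptions(precision=4,suppress=True)
o=ctrl.get_obs(); print(o)
for n in ['side','top','wrist']:
    c=snap(n,n+'0.png'); print(n,c['mtx'].tolist(),-c['R'].T@c['t'],c['R'][2])
E
```

```text
pics
{'time_s': 0.0, 'q': array([-1.5143,  0.1816,  1.608 ,  0.    ,  1.3538, -0.2063]), 'dq': array([0.0021, 0.0009, 0.0006, 0.0005, 0.0008, 0.0009]), 'joint_efforts': array([  0.0004, -44.4866, -35.1337,  -0.0002,   0.0091,  -0.    ]), 'eef_pos': array([ 0.1494, -0.5547,  0.2304]), 'eef_rot': array([-0.0009,  0.9914,  0.131 ,  0.0001]), 'wrist_force': array([-0.322 , -0.3157, -0.6462]), 'torque': array([-0.0233, -0.0441, -0.0691]), 'opening': 0.9987839437119008}
side [[506.1308338385403, 0.0, 279.1364763178659], [0.0, 506.1308338385403, 208.15554772383882], [0.0, 0.0, 1.0]] [1.2452 0.8206 0.9606] [-0.5386 -0.5527 -0.636 ]
top [[529.5565622211452, 0.0, 275.00930784356467], [0.0, 529.5565622211452, 211.3599616953628], [0.0, 0.0, 1.0]] [0.3623 0.0921 1.6235] [ 0.1049 -0.0046 -0.9945]
wrist [[345.52861687338515, 0.0, 284.3854962819121], [0.0, 345.52861687338515, 207.7173679797815], [0.0, 0.0, 1.0]] [ 0.2191 -0.5363  0.3732] [-0.2742 -0.0729 -0.9589]
```

View pics/side0.png

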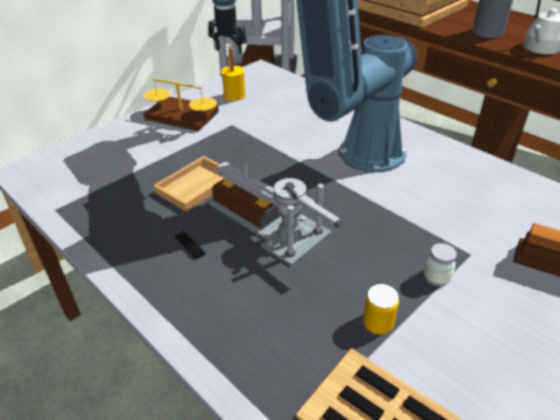

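View pics/top0.png

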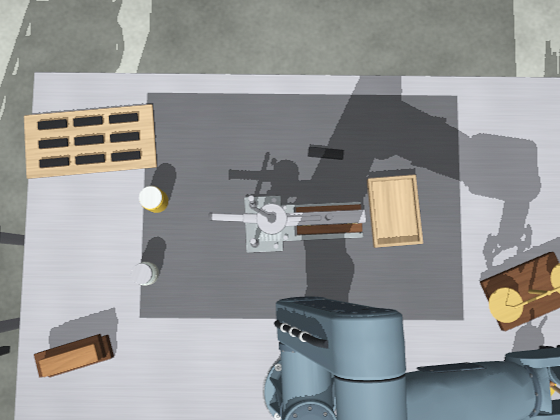

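View pics/wrist0.png

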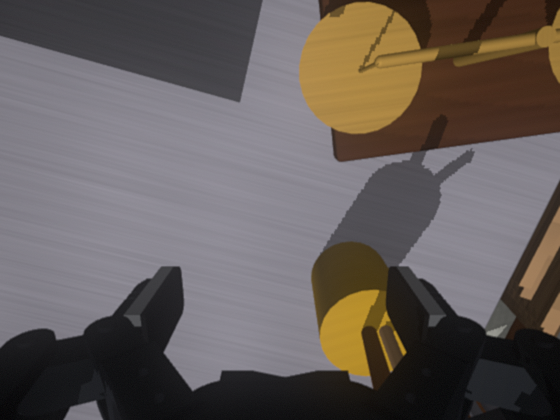

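The side and top views show the press in the middle of the mat, with its column at about top px (272,219). The handle points left (+y), the bar points right, and the tray is at (396,211). I'll zoom in for detail.

Run:
```python
from h import *
c=load('top0.png'); f=c['frame'][:,:,::-1]
cv2.imwrite('pics/topz.png',cv2.resize(f[150:270,200:360],(800,600),interpolation=cv2.INTER_CUBIC))
c=load('side0.png'); f=c['frame'][:,:,::-1]
cv2.imwrite('pics/sidez.png',cv2.resize(f[140:275,175:355],(800,600),interpolation=cv2.INTER_CUBIC))
```

```text
(no output)
```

View pics/topz.png

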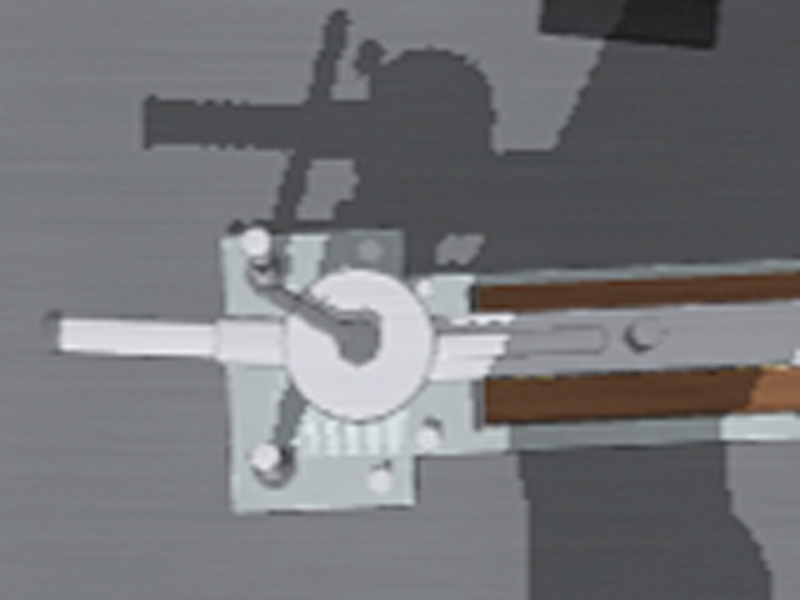

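View pics/sidez.png

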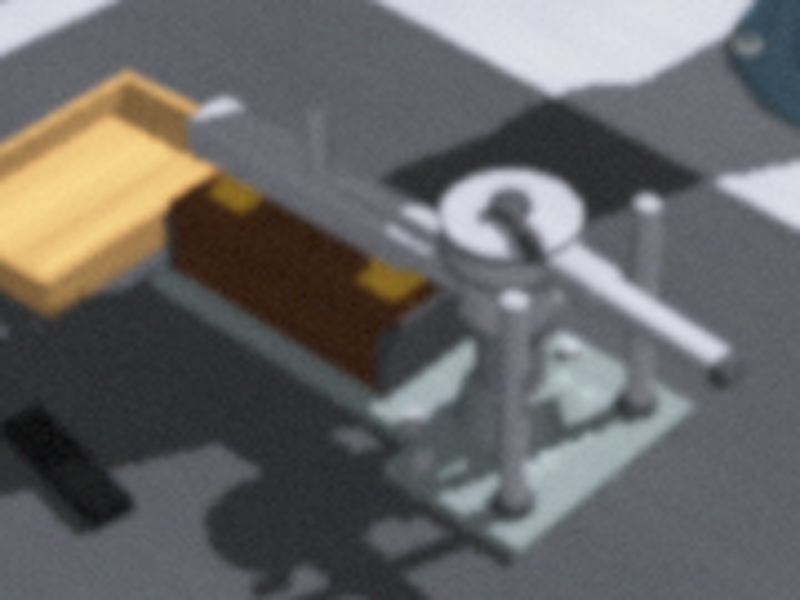

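Run:
```python
from h import *
np.set_printoptions(precision=4,suppress=True)
c=load('top0.png')
A=onz(c,251,198,.172);B=onz(c,253,241.6,.172);print('posts',A,B,np.linalg.norm(A-B))
d=(A-B)[:2]; print('yaw from posts',np.arctan2(d[1],d[0]))
print('hub',onz(c,272,217.6,.172),'peg',onz(c,329,216.5,.169),'handle end',onz(c,212,216.7,.164),'tab',onz(c,253,206,.185))
s=load('side0.png')
print('tray corners',[onz(c,*p,.03)[:2] for p in [(368,179),(415,175),(423,242),(375,247)]])
print('tin',onz(c,152,197,.095),'jar',onz(c,148,271,.09),'slab',onz(c,326,152.5,.014))
# tri post tops with side: zoom (513,300)->+x? 
f=180/800
def sp(u,v): return (s,175+u*f,140+v*135/600)
for nm,t,z in [('postA',(251,198),(513,300)),('postB',(253,241.6),(648,205))]:
    print(nm,tri([(c,*t),sp(*z)]))
```

```text
posts [0.552  0.1521 0.172 ] [0.4317 0.1451 0.172 ] 0.12055191024088173
yaw from posts 0.0581963557791146
hub [0.4981 0.0936 0.172 ] peg [ 0.5028 -0.0637  0.169 ] handle end [0.5    0.2596 0.164 ] tab [0.5283 0.1458 0.185 ]
tray corners [array([ 0.6321, -0.1979]), array([ 0.6457, -0.3416]), array([ 0.4415, -0.3617]), array([ 0.4253, -0.2168])]
tin [0.5625 0.443  0.095 ] jar [0.3487 0.4487 0.09  ] slab [ 0.7166 -0.0716  0.014 ]
postA (array([0.553 , 0.1515, 0.1691]), [np.float64(0.0009031725936509329), np.float64(0.0009031725936508656)])
postB (array([0.4325, 0.1446, 0.1663]), [np.float64(0.0009209229821111263), np.float64(0.0009209229821110183)])
```

Request:
{"name": "drive_tool", "arguments": {"deltas": [{"slide": [0, 0, -0.4], "delta_rot": [0, 0, -0.055], "hand": 0}, {"slide": [0, 0, -0.4], "delta_rot": [0, 0, -0.055], "hand": 0}, {"slide": [0, 0, -0.4], "delta_rot": [0, 0, -0.055], "hand": 0}, {"slide": [0, 0, -0.4], "delta_rot": [0, 0, -0.055], "hand": 0}, {"slide": [0, 0, -0.4], "delta_rot": [0, 0, -0.055], "hand": 0}]}}

```text
time_s: 0.78
eef_pos: [0.1494, -0.555, 0.3316]
eef_rot: [-0.0, 0.844, 0.536, 0.0]
wrist_force: [-0.4, -0.6, -0.3]
opening: 0.0
```

```bash
cat >> h.py <<'E'
PX=np.array([0.496,0.0945]); PY=0.055
def w(x,y,z=0):  # press frame -> world
    c,s=np.cos(PY),np.sin(PY); return np.array([PX[0]+c*x-s*y,PX[1]+s*x+c*y,z])
def to(pos,yaw,verbose=True):
    o=ctrl.get_obs(); q=o['eef_rot']; R=Rn.from_quat([q[1],q[2],q[3],q[0]])
    T=Rn.from_euler('z',yaw)*Rn.from_euler('x',np.pi)
    d=R.inv().apply(np.array(pos)-o['eef_pos'])/0.05
    rv=(R.inv()*T).as_rotvec()/np.pi
    print('t=%.2f'%o['time_s'],'pos',o['eef_pos'].round(4),'F',o['wrist_force'].round(1),'op %.2f'%o['opening'],'| slide',d.round(3),'rot',rv.round(4))
E
python3 -c "
from h import *
to([.50,-.06,.36],np.pi/2+PY)"
```

```text
t=0.78 pos [ 0.1494 -0.555   0.3316] F [-0.4 -0.6 -0.3] op 0.00 | slide [11.942  2.147 -0.562] rot [-1.000e-04 -2.000e-04 -1.571e-01]
```

Request:
{"name": "drive_tool", "arguments": {"deltas": [{"slide": [0.98, 0.18, -0.1], "delta_rot": [0, 0, 0], "hand": 0}, {"slide": [0.98, 0.18, -0.1], "delta_rot": [0, 0, 0], "hand": 0}, {"slide": [0.98, 0.18, -0.1], "delta_rot": [0, 0, 0], "hand": 0}, {"slide": [0.98, 0.18, -0.1], "delta_rot": [0, 0, 0], "hand": 0}, {"slide": [0.98, 0.18, -0.1], "delta_rot": [0, 0, 0], "hand": 0}]}}

```text
time_s: 1.4
eef_pos: [0.2959, -0.3518, 0.3563]
eef_rot: [-0.0, 0.846, 0.534, 0.0]
wrist_force: [-0.0, 0.0, 0.5]
opening: -0.0
```

Request:
{"name": "drive_tool", "arguments": {"deltas": [{"slide": [0.98, 0.18, 0], "delta_rot": [0, 0, 0], "hand": 0}, {"slide": [0.98, 0.18, 0], "delta_rot": [0, 0, 0], "hand": 0}, {"slide": [0.98, 0.18, 0], "delta_rot": [0, 0, 0], "hand": 0}, {"slide": [0.98, 0.18, 0], "delta_rot": [0, 0, 0], "hand": 0}, {"slide": [0.98, 0.18, 0], "delta_rot": [0, 0, -0.05], "hand": 0}]}}

```text
time_s: 2.02
eef_pos: [0.4418, -0.1499, 0.3562]
eef_rot: [0.0, 0.8, 0.6, -0.0]
wrist_force: [0.8, -0.7, 0.4]
opening: 0.002
```

```bash
python3 -c "
from h import *
to([.50,-.06,.36],np.pi/2+PY)"
```

```text
t=2.02 pos [ 0.4418 -0.1499  0.3562] F [ 0.8 -0.7  0.4] op 0.00 | slide [ 2.052  0.614 -0.076] rot [ 0.      0.     -0.1078]
```

Request:
{"name": "drive_tool", "arguments": {"deltas": [{"slide": [0.9, 0.2, 0], "delta_rot": [0, 0, 0], "hand": 0}, {"slide": [0.9, 0.3, 0], "delta_rot": [0, 0, 0], "hand": 0}, {"slide": [0.25, 0.1, 0], "delta_rot": [0, 0, -0.054], "hand": 0}, {"slide": [0, 0, 0], "delta_rot": [0, 0, -0.054], "hand": 0}, {"slide": [0, 0, 0], "delta_rot": [0, 0, 0], "hand": 0}]}}

```text
time_s: 2.65
eef_pos: [0.4989, -0.0613, 0.3559]
eef_rot: [-0.0, 0.689, 0.725, -0.0]
wrist_force: [-0.6, -1.2, 0.8]
opening: -0.003
```

```bash
python3 -c "
from h import *
to([.50,-.06,.36],np.pi/2+PY)
snap('wrist','w1.png');snap('side','s1.png')"
```

```text
t=2.65 pos [ 0.4989 -0.0613  0.3559] F [-0.6 -1.2  0.8] op -0.00 | slide [ 0.024  0.024 -0.082] rot [-0.0002 -0.0001 -0.0011]
```

View pics/w1.png

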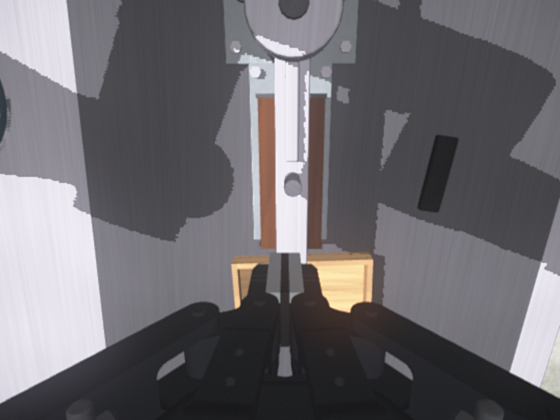

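The wrist view shows the bar centred over the brown block, with its peg at (292,184), the hub at the top (293,5), and the press well aligned with the tool. I'll move on to the head.

Request:
{"name": "drive_tool", "arguments": {"deltas": [{"slide": [0.8, 0, 0], "delta_rot": [0, 0, 0], "hand": 0}, {"slide": [0.8, 0, 0], "delta_rot": [0, 0, 0], "hand": 0}, {"slide": [0.6, 0, 0], "delta_rot": [0, 0, 0], "hand": 0}, {"slide": [0, 0, 0], "delta_rot": [0, 0, 0], "hand": 0}, {"slide": [0, 0, 0], "delta_rot": [0, 0, 0], "hand": 0}]}}

```text
time_s: 3.38
eef_pos: [0.4932, 0.0475, 0.3563]
eef_rot: [0.0, 0.689, 0.725, -0.0]
wrist_force: [0.3, -0.2, -0.4]
opening: 0.002
```

```bash
python3 -c "
from h import *
to([.50,-.06,.36],np.pi/2+PY)
snap('wrist','w2.png');snap('side','s2.png')"
```

```text
t=3.38 pos [0.4932 0.0475 0.3563] F [ 0.3 -0.2 -0.4] op 0.00 | slide [-2.154  0.026 -0.073] rot [ 0.      0.0002 -0.0014]
```

View pics/w2.png

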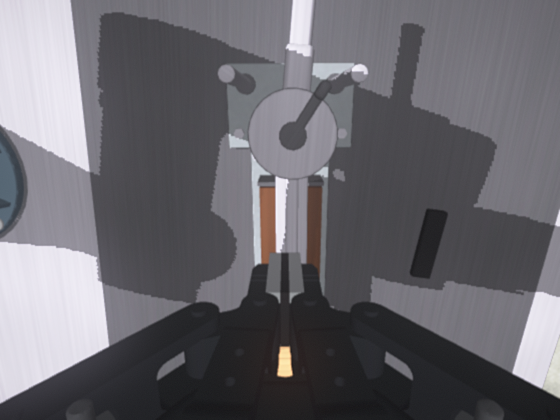

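The wrist view shows the hub at (293,135), post tops at (227,73) and (360,73), and the lever tab near (324,90), on the +x side as expected.

Run:
```python
from h import *
np.set_printoptions(precision=4,suppress=True)
a=load('w1.png');b=load('w2.png');t=load('top0.png')
f=b['frame'][:,:,::-1]
cv2.imwrite('pics/w2z.png',cv2.resize(f[40:190,195:395],(800,600),interpolation=cv2.INTER_CUBIC))
print('hub z172',onz(b,293,135,.172),'peg tri',tri([(a,292,184),(t,329,216.5)]))
for n,p,q in [('pB',(227,73),(253,241.6)),('pA',(360,73),(251,198)),('hub',(293,135),(272,217.6))]:
    print(n,tri([(b,*p),(t,*q)]))
```

```text
hub z172 [0.4989 0.0933 0.172 ] peg tri (array([ 0.5059, -0.0665,  0.1482]), [np.float64(0.0011945226718172944), np.float64(0.0011945226718170529)])
pB (array([0.433 , 0.1461, 0.1439]), [np.float64(3.78921996434112e-05), np.float64(3.7892199643409723e-05)])
pA (array([0.5513, 0.1502, 0.1854]), [np.float64(0.0017129953626543921), np.float64(0.001712995362654422)])
hub (array([0.4986, 0.0934, 0.17  ]), [np.float64(0.00040823307722342924), np.float64(0.0004082330772233703)])
```

View pics/w2z.png

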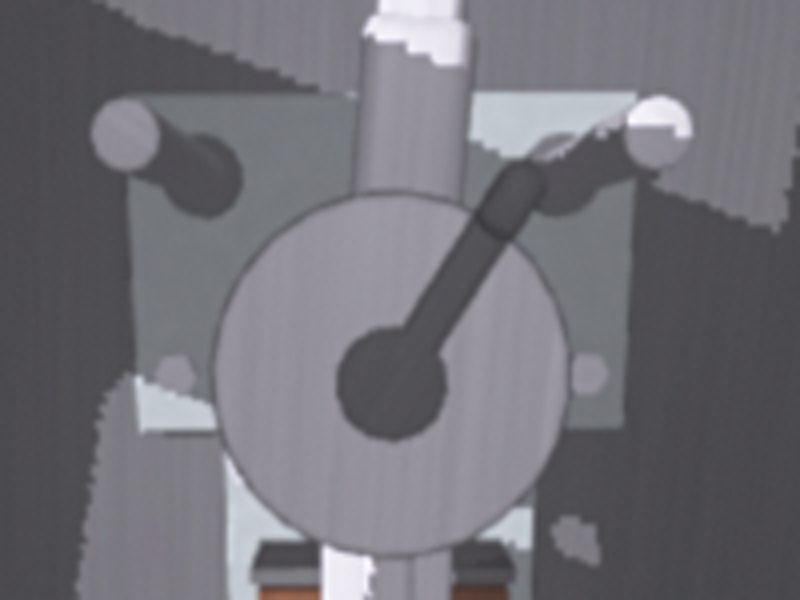

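Run:
```python
from h import *
np.set_printoptions(precision=4,suppress=True)
b=load('w2.png');t=load('top0.png')
A=onz(b,360,73,.172);B=onz(b,226.5,73.75,.172);print(A,B,np.linalg.norm(A-B),np.arctan2((A-B)[1],(A-B)[0]))
print('hub',onz(b,292.75,133.5,.172))
T=onz(b,325,86,.19);print('tab',T, onz(t,253,206,.19)); 
c,s=np.cos(PY),np.sin(PY);d=T[:2]-PX;print('tab press',c*d[0]+s*d[1],-s*d[0]+c*d[1])
print(onz(a:=load('w1.png'),292,184,.169))
```

```text
[0.555 0.15  0.172] [0.4371 0.1434 0.172 ] 0.11813520863374179 0.0558055304402909
hub [0.4986 0.0946 0.172 ]
tab [0.523  0.1366 0.19  ] [0.5277 0.1456 0.19  ]
tab press 0.02930672363705369 0.04059616260022697
[ 0.5062 -0.0625  0.169 ]
```

```bash
sed -i 's/PX=np.array.*; PY/PX=np.array([0.4975,0.0940]); PY/' h.py; python3 -c "
from h import *
to(w(.067,.044,.23),np.pi/2+PY)
to(w(.067,.044,.178),np.pi/2+PY)"
```

```text
t=3.48 pos [0.4933 0.0472 0.3563] F [0.1 1.4 0.6] op 0.00 | slide [1.819 1.466 2.525] rot [-0.      0.0001 -0.0015]
t=3.48 pos [0.4933 0.0472 0.3563] F [0.1 1.4 0.6] op 0.00 | slide [1.819 1.466 3.565] rot [-0.      0.0001 -0.0015]
```

Request:
{"name": "drive_tool", "arguments": {"deltas": [{"slide": [0.6, 0.5, 0.8], "delta_rot": [0, 0, 0], "hand": 0}, {"slide": [0.6, 0.5, 0.8], "delta_rot": [0, 0, 0], "hand": 0}, {"slide": [0.62, 0.46, 0.8], "delta_rot": [0, 0, 0], "hand": 0}, {"slide": [0, 0, 0.6], "delta_rot": [0, 0, 0], "hand": 0}, {"slide": [0, 0, 0.56], "delta_rot": [0, 0, 0], "hand": 0}]}}

```text
time_s: 4.1
eef_pos: [0.5614, 0.1422, 0.1765]
eef_rot: [-0.0, 0.689, 0.725, -0.001]
wrist_force: [0.3, 0.4, -0.6]
opening: -0.003
```

```bash
python3 -c "
from h import *
to(w(.067,.044,.178),np.pi/2+PY)
snap('wrist','w3.png');snap('side','s3.png')"
```

```text
t=4.10 pos [0.5614 0.1422 0.1765] F [ 0.3  0.4 -0.6] op -0.00 | slide [-0.012  0.011 -0.029] rot [-0.0004  0.0001 -0.0012]
```

View pics/w3.png

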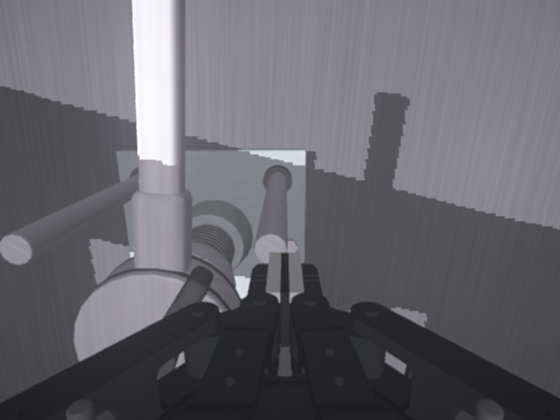

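Request:
{"name": "drive_tool", "arguments": {"deltas": [{"slide": [0, -0.2, 0], "delta_rot": [0, 0, 0], "hand": 0}, {"slide": [0, -0.2, 0], "delta_rot": [0, 0, 0], "hand": 0}, {"slide": [0, -0.2, 0], "delta_rot": [0, 0, 0], "hand": 0}, {"slide": [0, -0.2, 0], "delta_rot": [0, 0, 0], "hand": 0}, {"slide": [0, -0.2, 0], "delta_rot": [0, 0, 0], "hand": 0}]}}

```text
time_s: 4.82
eef_pos: [0.5131, 0.1411, 0.1809]
eef_rot: [0.002, 0.688, 0.725, 0.003]
wrist_force: [5.0, 4.0, 1.8]
opening: -0.004
```

```bash
python3 -c "
from h import *
to(w(.0,.044,.178),np.pi/2+PY)
snap('wrist','w4.png');snap('side','s3.png')"
```

```text
t=4.83 pos [0.5131 0.1411 0.1809] F [5.  4.  1.8] op -0.00 | slide [-0.045 -0.364  0.056] rot [ 0.0024 -0.0005 -0.0009]
```

View pics/w4.png

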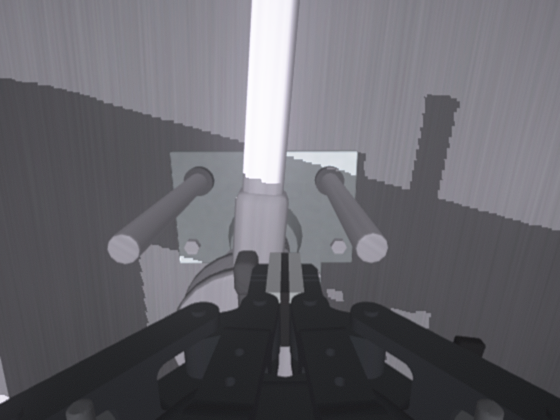

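The tab at (247,262) is being pushed and sits about mid-way, with a force near 6 N. I'll keep pushing.

Request:
{"name": "drive_tool", "arguments": {"deltas": [{"slide": [0, -0.15, 0], "delta_rot": [0, 0, 0], "hand": 0}, {"slide": [0, -0.15, 0], "delta_rot": [0, 0, 0], "hand": 0}, {"slide": [0, -0.12, 0], "delta_rot": [0, 0, 0], "hand": 0}, {"slide": [0, -0.1, 0], "delta_rot": [0, 0, 0], "hand": 0}, {"slide": [0, 0, 0], "delta_rot": [0, 0, 0], "hand": 0}]}}

```text
time_s: 5.55
eef_pos: [0.4865, 0.1386, 0.1795]
eef_rot: [0.001, 0.688, 0.725, 0.001]
wrist_force: [5.5, 0.2, 3.4]
opening: -0.004
```

```bash
python3 -c "
from h import *
to(w(.0,.044,.178),np.pi/2+PY)
snap('wrist','w5.png');snap('side','s3.png')"
```

```text
t=5.55 pos [0.4865 0.1386 0.1795] F [5.5 0.2 3.4] op -0.00 | slide [-0.022  0.171  0.03 ] rot [ 0.0011  0.0002 -0.0009]
```

View pics/w5.png

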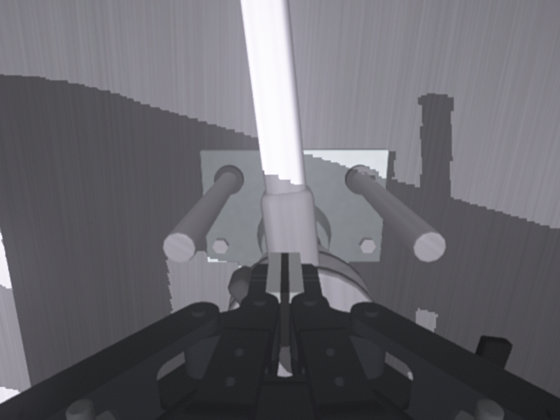

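Request:
{"name": "drive_tool", "arguments": {"deltas": [{"slide": [0, -0.1, 0], "delta_rot": [0, 0, 0], "hand": 0}, {"slide": [0, -0.1, 0], "delta_rot": [0, 0, 0], "hand": 0}, {"slide": [0, 0, 0], "delta_rot": [0, 0, 0], "hand": 0}, {"slide": [0, 0, 0], "delta_rot": [0, 0, 0], "hand": 0}, {"slide": [0, 0, 0], "delta_rot": [0, 0, 0], "hand": 0}]}}

```text
time_s: 6.28
eef_pos: [0.4771, 0.1387, 0.1792]
eef_rot: [0.001, 0.688, 0.725, 0.002]
wrist_force: [7.5, 3.2, 1.5]
opening: 0.002
```

```bash
python3 -c "
from h import *
to(w(.0,.044,.178),np.pi/2+PY)
snap('top','t6.png');snap('wrist','w6.png')"
```

```text
t=6.28 pos [0.4771 0.1387 0.1792] F [7.5 3.2 1.5] op 0.00 | slide [-0.034  0.359  0.025] rot [ 0.0014 -0.0002 -0.0009]
```

View pics/w6.png

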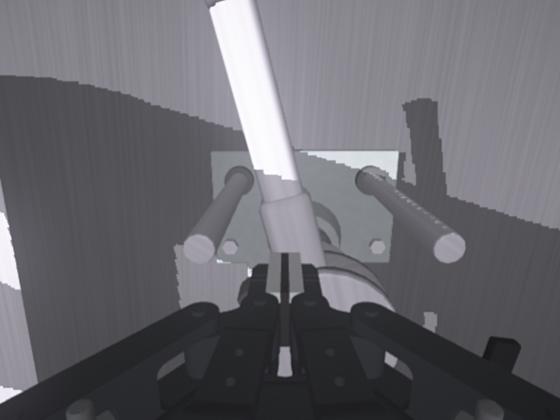

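The handle has started to swing to the + side, so the lever is at its loosening stop. I'll back off and rise.

Request:
{"name": "drive_tool", "arguments": {"deltas": [{"slide": [0, 0.3, 0], "delta_rot": [0, 0, 0], "hand": 0}, {"slide": [0, 0.2, -0.8], "delta_rot": [0, 0, 0], "hand": 0}, {"slide": [0, 0, -1], "delta_rot": [0, 0, 0], "hand": 0.55}, {"slide": [0, 0, -0.8], "delta_rot": [0, 0, 0], "hand": 0.55}, {"slide": [0, 0, 0], "delta_rot": [0, 0, 0], "hand": 0.55}]}}

```text
time_s: 7.0
eef_pos: [0.5018, 0.1396, 0.3113]
eef_rot: [0.001, 0.688, 0.725, 0.001]
wrist_force: [-0.5, 1.0, -0.0]
opening: 0.546
```

```bash
python3 -c "
from h import *
to(w(.0,.044,.178),np.pi/2+PY)
snap('top','t7.png');c=snap('wrist','w7.png')
"
```

```text
t=7.00 pos [0.5018 0.1396 0.3113] F [-0.5  1.  -0. ] op 0.55 | slide [-0.026 -0.147  2.666] rot [ 0.0013  0.0001 -0.0009]
```

View pics/w7.png

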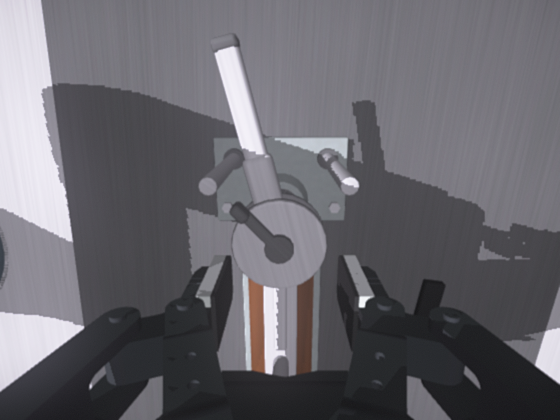

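The lever now points up-left of the handle: hub (278,248), tab (237,210), handle end (226,42). That is the loosening side. Next I'll compute the handle angle.

```bash
cat >> h.py <<'E'
def hand_ang(fn,p,q,z):
    c=load(fn);A=onz(c,*p,z);B=onz(c,*q,z);d=A-B
    return np.arctan2(-d[0],d[1])-PY, A,B
def press(X):
    c,s=np.cos(PY),np.sin(PY);d=np.array(X)[:2]-PX;return np.array([c*d[0]+s*d[1],-s*d[0]+c*d[1]])
E
python3 - <<'E'
from h import *
r=hand_ang('w7.png',(228,50),(254,150),.164);print(r)
for X in r[1:]: p=press(X);print(p,np.arctan2(-p[0],p[1]),np.hypot(*p))
T=onz(load('w7.png'),237,208,.188);p=press(T);print('tab',p,np.arctan2(-p[0],p[1]))
to(w(-.135*np.sin(.3),.135*np.cos(.3),.15),np.pi/2+PY)
E
```

```text
(np.float64(0.22920690005958633), array([0.45184016, 0.24968591, 0.164     ]), array([0.47373452, 0.17473465, 0.164     ]))
[-0.03703239  0.15796052] 0.23028194639732386 0.16224340831542158
[-0.01929138  0.08191902] 0.23127937579719052 0.08415986254008186
tab [-0.03202468  0.03905054] 0.6868672827488977
t=7.10 pos [0.5    0.1396 0.3074] F [ 0.6 -0.  -0.6] op 0.55 | slide [ 1.67  -0.895  3.149] rot [-0.0007  0.0001 -0.0009]
```

Run:
```python
from h import *
to(w(-.028,.118,.22),np.pi/2+PY)
```

```text
t=7.10 pos [0.5    0.1396 0.3074] F [ 0.6 -0.  -0.6] op 0.55 | slide [ 1.451 -0.66   1.748] rot [-0.0007  0.0001 -0.0009]
```

Request:
{"name": "drive_tool", "arguments": {"deltas": [{"slide": [0.75, -0.33, 0.4], "delta_rot": [0, 0, 0], "hand": 0.55}, {"slide": [0.7, -0.33, 0.5], "delta_rot": [0, 0, 0], "hand": 0.55}, {"slide": [0, 0, 0.85], "delta_rot": [0, 0, 0], "hand": 0.55}, {"slide": [0, 0, 0.85], "delta_rot": [0, 0, 0], "hand": 0.55}, {"slide": [0, 0, 0.75], "delta_rot": [0, 0, 0], "hand": 0.55}]}}

```text
time_s: 7.72
eef_pos: [0.4613, 0.21, 0.137]
eef_rot: [-0.002, 0.688, 0.725, -0.002]
wrist_force: [-0.6, 1.1, -0.1]
opening: 0.547
```

```bash
python3 -c "
from h import *
to(w(-.082,.118,.138),np.pi/2+PY)
snap('side','s8.png');c=snap('wrist','w8.png')
"
```

```text
t=7.72 pos [0.4613 0.21   0.137 ] F [-0.6  1.1 -0.1] op 0.55 | slide [ 1.000e-03 -1.044e+00 -1.400e-02] rot [-0.0017  0.0003 -0.0007]
```

View pics/w8.png

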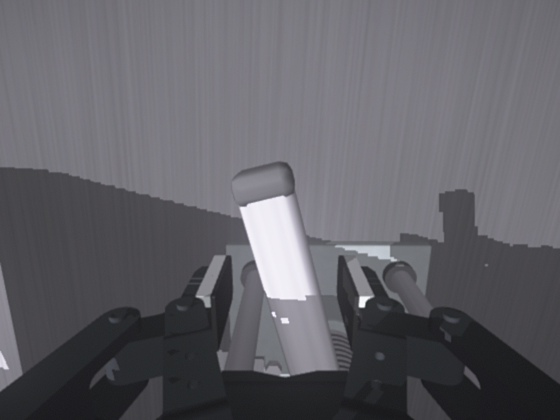

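View pics/s8.png

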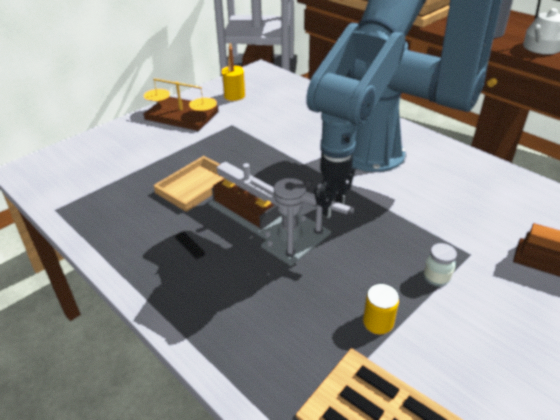

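The fingers straddle the handle (its end is at (263,185) in the wrist view). Next is the loosening sweep.

Request:
{"name": "drive_tool", "arguments": {"deltas": [{"slide": [0, -0.3, 0], "delta_rot": [0, 0, 0], "hand": 0.55}, {"slide": [0, -0.25, 0], "delta_rot": [0, 0, 0], "hand": 0.55}, {"slide": [0, -0.25, 0], "delta_rot": [0, 0, 0], "hand": 0.55}, {"slide": [0, -0.15, 0], "delta_rot": [0, 0, 0], "hand": 0.55}, {"slide": [0, -0.1, 0], "delta_rot": [0, 0, 0], "hand": 0.55}]}}

```text
time_s: 8.45
eef_pos: [0.4157, 0.208, 0.1447]
eef_rot: [0.004, 0.688, 0.725, 0.005]
wrist_force: [11.6, -0.7, -0.0]
opening: 0.555
```

```bash
python3 -c "
from h import *
to(w(.082,.118,.138),np.pi/2+PY)
c=snap('wrist','w9.png')
"
```

```text
t=8.45 pos [0.4157 0.208  0.1447] F [11.6 -0.7 -0. ] op 0.55 | slide [2.000e-03 3.147e+00 1.750e-01] rot [ 0.0041 -0.0003 -0.0009]
```

View pics/w9.png

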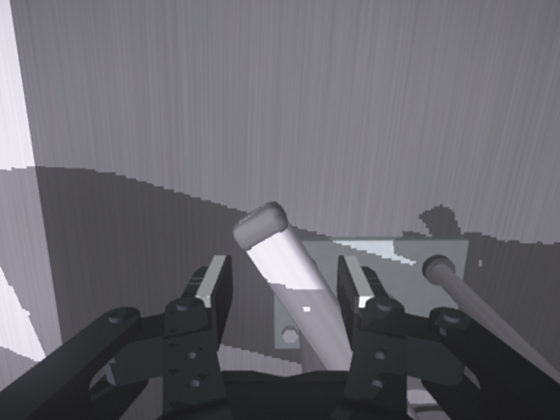

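Request:
{"name": "drive_tool", "arguments": {"deltas": [{"slide": [0, 0.6, 0], "delta_rot": [0, 0, 0], "hand": 0.55}, {"slide": [0, 0.6, 0], "delta_rot": [0, 0, 0], "hand": 0.55}, {"slide": [0, 0.6, 0], "delta_rot": [0, 0, 0], "hand": 0.55}, {"slide": [0, 0.6, 0], "delta_rot": [0, 0, 0], "hand": 0.55}, {"slide": [0, 0.5, 0], "delta_rot": [0, 0, 0], "hand": 0.55}]}}

```text
time_s: 9.12
eef_pos: [0.556, 0.2152, 0.1425]
eef_rot: [-0.0, 0.688, 0.725, -0.0]
wrist_force: [-5.6, -1.5, 1.0]
opening: 0.559
```

Request:
{"name": "drive_tool", "arguments": {"deltas": [{"slide": [0, 0.2, 0], "delta_rot": [0, 0, 0], "hand": 0.55}, {"slide": [0, 0.15, 0], "delta_rot": [0, 0, 0], "hand": 0.55}, {"slide": [0, 0, 0], "delta_rot": [0, 0, 0], "hand": 0.55}, {"slide": [0, -0.5, 0], "delta_rot": [0, 0, 0], "hand": 0.55}, {"slide": [0, -0.5, 0], "delta_rot": [0, 0, 0], "hand": 0.55}]}}

```text
time_s: 9.75
eef_pos: [0.527, 0.2142, 0.143]
eef_rot: [0.003, 0.689, 0.725, 0.005]
wrist_force: [11.8, 4.2, -0.0]
opening: 0.549
```

```bash
python3 -c "
from h import *
to(w(-.082,.118,.138),np.pi/2+PY)
c=snap('wrist','w10.png')
"
```

```text
t=9.75 pos [0.527  0.2142 0.143 ] F [11.8  4.2 -0. ] op 0.55 | slide [-0.016 -2.363  0.075] rot [ 0.0035 -0.0006 -0.001 ]
```

View pics/w10.png

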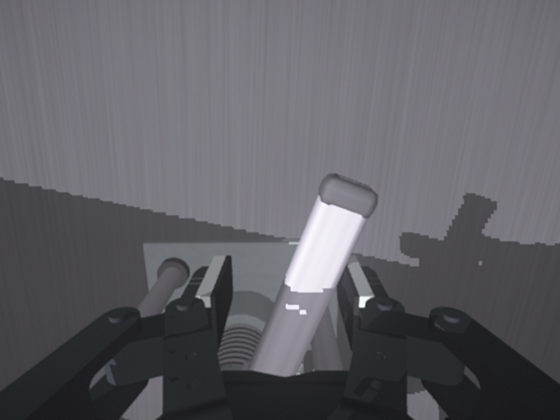

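The handle is following at about -0.35 rad. I'll finish this stroke and repeat.

Request:
{"name": "drive_tool", "arguments": {"deltas": [{"slide": [0, -0.6, 0], "delta_rot": [0, 0, 0], "hand": 0.55}, {"slide": [0, -0.6, 0], "delta_rot": [0, 0, 0], "hand": 0.55}, {"slide": [0, -0.5, 0], "delta_rot": [0, 0, 0], "hand": 0.55}, {"slide": [0, -0.4, 0], "delta_rot": [0, 0, 0], "hand": 0.55}, {"slide": [0, -0.2, 0], "delta_rot": [0, 0, 0], "hand": 0.55}]}}

```text
time_s: 10.42
eef_pos: [0.4129, 0.2079, 0.1438]
eef_rot: [0.004, 0.688, 0.725, 0.005]
wrist_force: [11.9, 0.7, 1.1]
opening: 0.55
```

Request:
{"name": "drive_tool", "arguments": {"deltas": [{"slide": [0, 0.6, 0], "delta_rot": [0, 0, 0], "hand": 0.55}, {"slide": [0, 0.6, 0], "delta_rot": [0, 0, 0], "hand": 0.55}, {"slide": [0, 0.6, 0], "delta_rot": [0, 0, 0], "hand": 0.55}, {"slide": [0, 0.6, 0], "delta_rot": [0, 0, 0], "hand": 0.55}, {"slide": [0, 0.6, 0], "delta_rot": [0, 0, 0], "hand": 0.55}]}}

```text
time_s: 11.05
eef_pos: [0.5581, 0.2153, 0.1406]
eef_rot: [-0.001, 0.688, 0.726, -0.001]
wrist_force: [-1.9, -0.9, -0.8]
opening: 0.552
```

Request:
{"name": "drive_tool", "arguments": {"deltas": [{"slide": [0, 0.3, 0], "delta_rot": [0, 0, 0], "hand": 0.55}, {"slide": [0, 0, 0], "delta_rot": [0, 0, 0], "hand": 0.55}, {"slide": [0, -0.5, 0], "delta_rot": [0, 0, 0], "hand": 0.55}, {"slide": [0, -0.5, 0], "delta_rot": [0, 0, 0], "hand": 0.55}, {"slide": [0, -0.5, 0], "delta_rot": [0, 0, 0], "hand": 0.55}]}}

```text
time_s: 11.68
eef_pos: [0.5016, 0.2134, 0.1433]
eef_rot: [0.003, 0.688, 0.725, 0.005]
wrist_force: [11.8, 6.4, -0.3]
opening: 0.549
```

Request:
{"name": "drive_tool", "arguments": {"deltas": [{"slide": [0, -0.5, 0], "delta_rot": [0, 0, 0], "hand": 0.55}, {"slide": [0, -0.5, 0], "delta_rot": [0, 0, 0], "hand": 0.55}, {"slide": [0, -0.5, 0], "delta_rot": [0, 0, 0], "hand": 0.55}, {"slide": [0, -0.3, 0], "delta_rot": [0, 0, 0], "hand": 0.55}, {"slide": [0, 0, 0], "delta_rot": [0, 0, 0], "hand": 0.55}]}}

```text
time_s: 12.3
eef_pos: [0.4108, 0.2082, 0.1433]
eef_rot: [0.003, 0.688, 0.726, 0.004]
wrist_force: [5.8, 2.2, 3.4]
opening: 0.548
```

```bash
python3 -c "
from h import *
to(w(-.082,.118,.138),np.pi/2+PY)
c=snap('wrist','w11.png');snap('side','s11.png')
"
```

```text
t=12.30 pos [0.4108 0.2082 0.1433] F [5.8 2.2 3.4] op 0.55 | slide [-0.016 -0.036  0.106] rot [ 0.003  -0.0005 -0.0007]
```

View pics/w11.png

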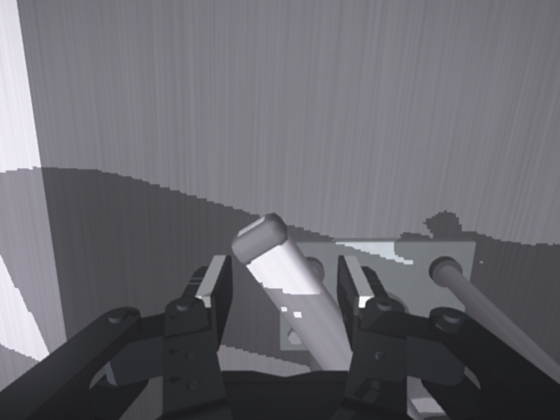

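Request:
{"name": "drive_tool", "arguments": {"deltas": [{"slide": [0, 0.6, 0], "delta_rot": [0, 0, 0], "hand": 0.55}, {"slide": [0, 0.6, 0], "delta_rot": [0, 0, 0], "hand": 0.55}, {"slide": [0, 0.6, 0], "delta_rot": [0, 0, 0], "hand": 0.55}, {"slide": [0, 0.6, 0], "delta_rot": [0, 0, 0], "hand": 0.55}, {"slide": [0, 0.6, 0], "delta_rot": [0, 0, 0], "hand": 0.55}]}}

```text
time_s: 13.02
eef_pos: [0.5574, 0.2153, 0.1405]
eef_rot: [-0.001, 0.688, 0.726, -0.001]
wrist_force: [-2.9, 0.2, 0.0]
opening: 0.549
```

Request:
{"name": "drive_tool", "arguments": {"deltas": [{"slide": [0, 0.3, 0], "delta_rot": [0, 0, 0], "hand": 0.55}, {"slide": [0, 0, 0], "delta_rot": [0, 0, 0], "hand": 0.55}, {"slide": [0, -0.5, 0], "delta_rot": [0, 0, 0], "hand": 0.55}, {"slide": [0, -0.5, 0], "delta_rot": [0, 0, 0], "hand": 0.55}, {"slide": [0, -0.5, 0], "delta_rot": [0, 0, 0], "hand": 0.55}]}}

```text
time_s: 13.65
eef_pos: [0.5013, 0.2134, 0.1432]
eef_rot: [0.003, 0.688, 0.725, 0.005]
wrist_force: [11.5, 5.4, -0.1]
opening: 0.552
```

Request:
{"name": "drive_tool", "arguments": {"deltas": [{"slide": [0, -0.5, 0], "delta_rot": [0, 0, 0], "hand": 0.55}, {"slide": [0, -0.5, 0], "delta_rot": [0, 0, 0], "hand": 0.55}, {"slide": [0, -0.5, 0], "delta_rot": [0, 0, 0], "hand": 0.55}, {"slide": [0, -0.3, 0], "delta_rot": [0, 0, 0], "hand": 0.55}, {"slide": [0, 0, 0], "delta_rot": [0, 0, 0], "hand": 0.55}]}}

```text
time_s: 14.28
eef_pos: [0.4104, 0.2082, 0.1432]
eef_rot: [0.003, 0.688, 0.726, 0.004]
wrist_force: [5.1, 2.2, 3.6]
opening: 0.552
```

Request:
{"name": "drive_tool", "arguments": {"deltas": [{"slide": [0, 0.6, 0], "delta_rot": [0, 0, 0], "hand": 0.55}, {"slide": [0, 0.6, 0], "delta_rot": [0, 0, 0], "hand": 0.55}, {"slide": [0, 0.6, 0], "delta_rot": [0, 0, 0], "hand": 0.55}, {"slide": [0, 0.6, 0], "delta_rot": [0, 0, 0], "hand": 0.55}, {"slide": [0, 0.6, 0], "delta_rot": [0, 0, 0], "hand": 0.55}]}}

```text
time_s: 14.9
eef_pos: [0.5571, 0.2153, 0.1405]
eef_rot: [-0.001, 0.688, 0.726, -0.001]
wrist_force: [-4.0, -0.1, 0.4]
opening: 0.555
```

Request:
{"name": "drive_tool", "arguments": {"deltas": [{"slide": [0, 0.3, 0], "delta_rot": [0, 0, 0], "hand": 0.55}, {"slide": [0, 0, 0], "delta_rot": [0, 0, 0], "hand": 0.55}, {"slide": [0, -0.5, 0], "delta_rot": [0, 0, 0], "hand": 0.55}, {"slide": [0, -0.5, 0], "delta_rot": [0, 0, 0], "hand": 0.55}, {"slide": [0, -0.5, 0], "delta_rot": [0, 0, 0], "hand": 0.55}]}}

```text
time_s: 15.52
eef_pos: [0.5011, 0.2134, 0.1432]
eef_rot: [0.003, 0.688, 0.725, 0.005]
wrist_force: [11.2, 6.7, 0.3]
opening: 0.548
```

Request:
{"name": "drive_tool", "arguments": {"deltas": [{"slide": [0, -0.5, 0], "delta_rot": [0, 0, 0], "hand": 0.55}, {"slide": [0, -0.5, 0], "delta_rot": [0, 0, 0], "hand": 0.55}, {"slide": [0, -0.5, 0], "delta_rot": [0, 0, 0], "hand": 0.55}, {"slide": [0, -0.3, 0], "delta_rot": [0, 0, 0], "hand": 0.55}, {"slide": [0, 0, 0], "delta_rot": [0, 0, 0], "hand": 0.55}]}}

```text
time_s: 16.15
eef_pos: [0.4103, 0.2082, 0.1432]
eef_rot: [0.003, 0.688, 0.726, 0.004]
wrist_force: [5.3, 2.0, 4.7]
opening: 0.556
```

```bash
python3 -c "
from h import *
to(w(-.082,.118,.138),np.pi/2+PY)
c=snap('wrist','w12.png');c=snap('side','s12.png')
a=load('side0.png')['frame'];b=c['frame']
f=lambda x:cv2.resize(x[150:240,205:355,::-1],(750,450),interpolation=cv2.INTER_CUBIC)[:,:]
cv2.imwrite('pics/cmp.png',cv2.resize(np.vstack([f(a)[:300],f(b)[:300]]),(750,600)))
"
```

```text
t=16.15 pos [0.4103 0.2082 0.1432] F [5.3 2.  4.7] op 0.56 | slide [-0.016 -0.024  0.103] rot [ 0.0029 -0.0005 -0.0006]
```

View pics/cmp.png

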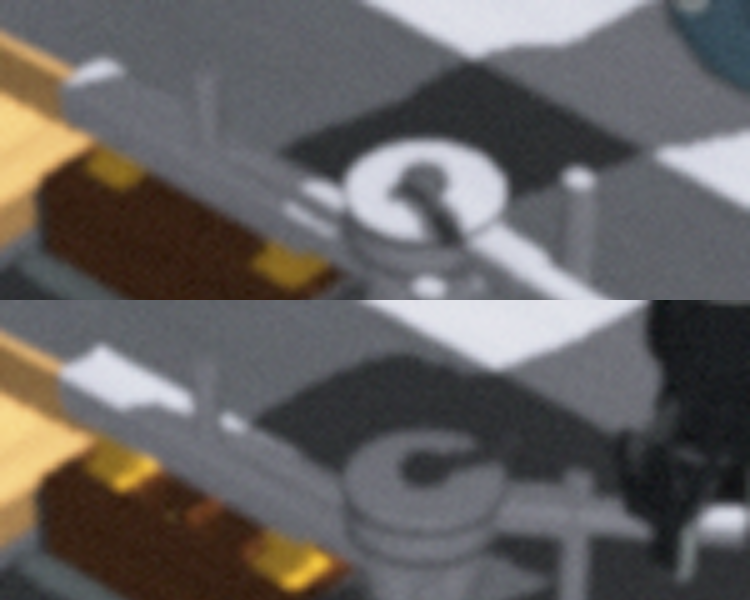

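View pics/w12.png

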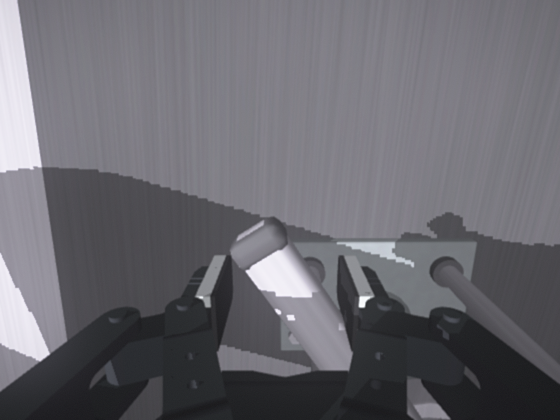

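Request:
{"name": "drive_tool", "arguments": {"deltas": [{"slide": [0, 0.6, 0], "delta_rot": [0, 0, 0], "hand": 0.55}, {"slide": [0, 0.6, 0], "delta_rot": [0, 0, 0], "hand": 0.55}, {"slide": [0, 0.6, 0], "delta_rot": [0, 0, 0], "hand": 0.55}, {"slide": [0, 0.6, 0], "delta_rot": [0, 0, 0], "hand": 0.55}, {"slide": [0, 0.6, 0], "delta_rot": [0, 0, 0], "hand": 0.55}]}}

```text
time_s: 16.88
eef_pos: [0.557, 0.2154, 0.1405]
eef_rot: [-0.001, 0.688, 0.726, -0.001]
wrist_force: [-4.1, -0.4, 0.1]
opening: 0.552
```

Request:
{"name": "drive_tool", "arguments": {"deltas": [{"slide": [0, 0.3, 0], "delta_rot": [0, 0, 0], "hand": 0.55}, {"slide": [0, 0, 0], "delta_rot": [0, 0, 0], "hand": 0.55}, {"slide": [0, -0.5, 0], "delta_rot": [0, 0, 0], "hand": 0.55}, {"slide": [0, -0.5, 0], "delta_rot": [0, 0, 0], "hand": 0.55}, {"slide": [0, -0.5, 0], "delta_rot": [0, 0, 0], "hand": 0.55}]}}

```text
time_s: 17.5
eef_pos: [0.501, 0.2134, 0.1432]
eef_rot: [0.003, 0.688, 0.725, 0.005]
wrist_force: [11.1, 5.5, 0.8]
opening: 0.552
```

Request:
{"name": "drive_tool", "arguments": {"deltas": [{"slide": [0, -0.2, 0], "delta_rot": [0, 0, 0], "hand": 0.55}, {"slide": [0, -0.2, 0], "delta_rot": [0, 0, 0], "hand": 0.55}, {"slide": [0, -0.2, 0], "delta_rot": [0, 0, 0], "hand": 0.55}, {"slide": [0, -0.2, 0], "delta_rot": [0, 0, 0], "hand": 0.55}, {"slide": [0, -0.2, 0], "delta_rot": [0, 0, 0], "hand": 0.55}]}}

```text
time_s: 18.12
eef_pos: [0.4519, 0.2109, 0.1437]
eef_rot: [0.003, 0.688, 0.726, 0.005]
wrist_force: [11.4, 0.9, 2.9]
opening: 0.549
```

Request:
{"name": "drive_tool", "arguments": {"deltas": [{"slide": [0, -0.2, 0], "delta_rot": [0, 0, 0], "hand": 0.55}, {"slide": [0, -0.2, 0], "delta_rot": [0, 0, 0], "hand": 0.55}, {"slide": [0, -0.2, 0], "delta_rot": [0, 0, 0], "hand": 0.55}, {"slide": [0, -0.15, 0], "delta_rot": [0, 0, 0], "hand": 0.55}, {"slide": [0, 0, 0], "delta_rot": [0, 0, 0], "hand": 0.55}]}}

```text
time_s: 18.75
eef_pos: [0.4105, 0.2078, 0.1409]
eef_rot: [-0.0, 0.688, 0.726, 0.0]
wrist_force: [1.9, -0.1, 2.0]
opening: 0.549
```

Request:
{"name": "drive_tool", "arguments": {"deltas": [{"slide": [0, 0.14, 0], "delta_rot": [0, 0, 0], "hand": 0.55}, {"slide": [0, 0, -0.7], "delta_rot": [0, 0, 0], "hand": 0.55}, {"slide": [0, 0, -1], "delta_rot": [0, 0, 0], "hand": 0.55}, {"slide": [0, 0, -1], "delta_rot": [0, 0, 0], "hand": 0.55}, {"slide": [0, 0, -1], "delta_rot": [0, 0, 0], "hand": 0.55}]}}

```text
time_s: 19.38
eef_pos: [0.4179, 0.2079, 0.3267]
eef_rot: [-0.001, 0.688, 0.725, -0.001]
wrist_force: [-0.2, 0.9, 0.5]
opening: 0.55
```

```bash
python3 -c "
from h import *
to(w(0.03,-.06,.30),np.pi/2+PY)
c=snap('wrist','w13.png')
"
```

```text
t=19.38 pos [0.4179 0.2079 0.3267] F [-0.2  0.9  0.5] op 0.55 | slide [-3.556  2.075  0.531] rot [-0.0007  0.0001 -0.0009]
```

View pics/w13.png

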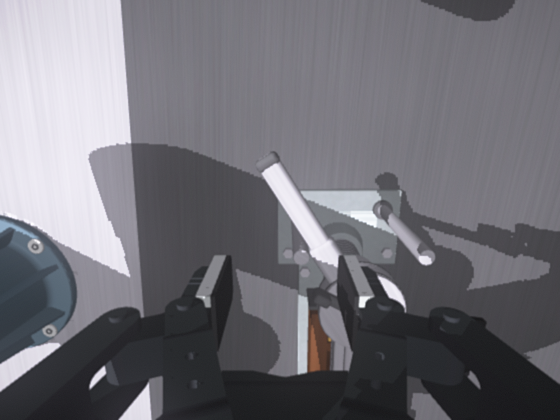

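Request:
{"name": "drive_tool", "arguments": {"deltas": [{"slide": [-0.9, 0.4, 0], "delta_rot": [0, 0, 0], "hand": 0}, {"slide": [-0.9, 0.4, 0], "delta_rot": [0, 0, 0], "hand": 0}, {"slide": [-0.9, 0.4, 0], "delta_rot": [0, 0, 0], "hand": 0}, {"slide": [-0.9, 0.3, 0], "delta_rot": [0, 0, 0], "hand": 0}, {"slide": [0, 0, 0], "delta_rot": [0, 0, 0], "hand": 0}]}}

```text
time_s: 20.05
eef_pos: [0.5032, 0.0294, 0.3245]
eef_rot: [-0.001, 0.69, 0.724, -0.001]
wrist_force: [0.5, 1.1, -0.6]
opening: -0.001
```

```bash
python3 -c "
from h import *
to(w(0.03,-.06,.30),np.pi/2+PY)
c=snap('wrist','w14.png')
"
```

```text
t=20.05 pos [0.5032 0.0294 0.3245] F [ 0.5  1.1 -0.6] op -0.00 | slide [0.1   0.558 0.488] rot [-0.0009 -0.0001 -0.0023]
```

Request:
{"name": "drive_tool", "arguments": {"deltas": [{"slide": [-0.6, 0, 0], "delta_rot": [0, 0, 0], "hand": 0}, {"slide": [-0.7, 0, 0], "delta_rot": [0, 0, 0], "hand": 0}, {"slide": [-0.7, 0, 0], "delta_rot": [0, 0, 0], "hand": 0}, {"slide": [0, 0, 0], "delta_rot": [0, 0, 0], "hand": 0}, {"slide": [0, 0, 0], "delta_rot": [0, 0, 0], "hand": 0}]}}

```text
time_s: 20.72
eef_pos: [0.5076, -0.0664, 0.3255]
eef_rot: [-0.001, 0.688, 0.726, 0.0]
wrist_force: [0.5, -0.0, 0.8]
opening: 0.005
```

```bash
python3 -c "
from h import *
to(w(0.03,-.06,.30),np.pi/2+PY)
c=snap('wrist','w15.png')
"
```

```text
t=20.73 pos [ 0.5076 -0.0664  0.3255] F [ 0.5 -0.   0.8] op 0.00 | slide [2.014 0.572 0.511] rot [-0.0002 -0.0004 -0.0006]
```

View pics/w14.png

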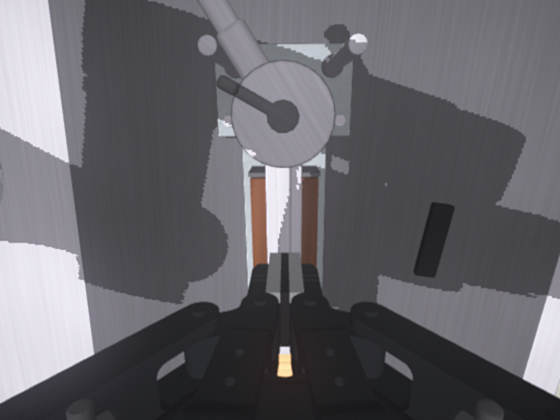

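View pics/w15.png

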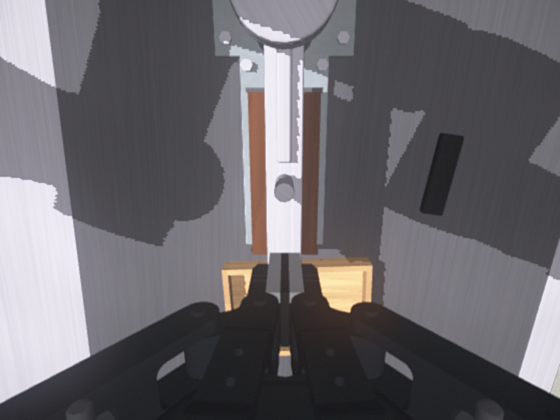

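Run:
```python
from h import *
np.set_printoptions(precision=4,suppress=True)
for fn,u,v,z in [('w15.png',284,184,.177),('w14.png',283,113,.18)]:
    print(press(onz(load(fn),u,v,z)))
print(press(ctrl.get_obs()['eef_pos']))
to(w(-.036,-.157,.147),np.pi/2+PY)
prev=np.array([-.036,-.157])
for ph in np.arange(0,1.41,.1):
    t=np.array([np.cos(ph),np.sin(ph)]); p=.16*np.array([np.sin(ph),-np.cos(ph)])
    h=min(abs(7.5/max(abs(t[0]),1e-6)),abs(11/max(abs(t[1]),1e-6)))/1000
    c=p-t*(.009+h); print('%.1f'%ph,c,((c-prev)/.05)[::-1].round(2)); prev=c
```

```text
[ 0.0008 -0.1535]
[0.001  0.0013]
[ 0.0013 -0.1605]
t=20.77 pos [ 0.5076 -0.0662  0.3256] F [-0.4  0.  -0.2] op -0.00 | slide [ 0.067 -0.745  3.572] rot [-0.0001 -0.0003 -0.0004]
0.0 [-0.0165 -0.16  ] [-0.06  0.39]
0.1 [-0.0005 -0.1609] [-0.02  0.32]
0.2 [ 0.0155 -0.1601] [0.01 0.32]
0.3 [ 0.0312 -0.1578] [0.05 0.31]
0.4 [ 0.0465 -0.154 ] [0.08 0.31]
0.5 [ 0.0613 -0.1488] [0.1 0.3]
0.6 [ 0.0754 -0.1423] [0.13 0.28]
0.7 [ 0.0887 -0.1345] [0.16 0.27]
0.8 [ 0.101  -0.1257] [0.18 0.25]
0.9 [ 0.1122 -0.116 ] [0.19 0.22]
1.0 [ 0.1227 -0.105 ] [0.22 0.21]
1.1 [ 0.1329 -0.0916] [0.27 0.2 ]
1.2 [ 0.1416 -0.0774] [0.28 0.17]
1.3 [ 0.1487 -0.0625] [0.3  0.14]
1.4 [ 0.1542 -0.0471] [0.31 0.11]
```

The peg top is at (284,184) in w15 and the hub at (283,113) in w14, both where they should be. I'll lower beside the peg on its -x side.

Request:
{"name": "drive_tool", "arguments": {"deltas": [{"slide": [0, -0.75, 0.6], "delta_rot": [0, 0, 0], "hand": 0}, {"slide": [0, 0, 0.9], "delta_rot": [0, 0, 0], "hand": 0}, {"slide": [0, 0, 0.9], "delta_rot": [0, 0, 0], "hand": 0}, {"slide": [0, 0, 0.7], "delta_rot": [0, 0, 0], "hand": 0}, {"slide": [0, 0, 0.45], "delta_rot": [0, 0, 0], "hand": 0}]}}

```text
time_s: 21.4
eef_pos: [0.4694, -0.0678, 0.1465]
eef_rot: [-0.001, 0.688, 0.726, -0.0]
wrist_force: [0.3, 0.4, 1.1]
opening: 0.002
```

```bash
python3 -c "
from h import *
to(w(-.036,-.157,.147),np.pi/2+PY)
c=snap('wrist','w16.png');snap('side','s16.png')
"
```

```text
t=21.40 pos [ 0.4694 -0.0678  0.1465] F [0.3 0.4 1.1] op 0.00 | slide [ 0.061  0.019 -0.01 ] rot [-0.0006 -0.0004 -0.0003]
```

View pics/w16.png

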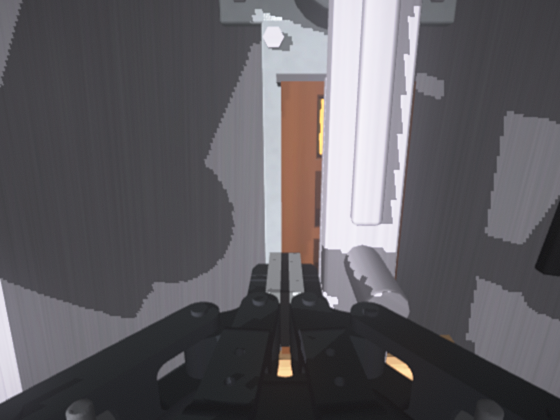

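The fingertips at (285,270) sit beside the bar on the peg's -x side, with the peg at (375,285). I'll start gently.

Request:
{"name": "drive_tool", "arguments": {"deltas": [{"slide": [0, 0.3, 0], "delta_rot": [0, 0, 0], "hand": 0}, {"slide": [0, 0.2, 0], "delta_rot": [0, 0, 0], "hand": 0}, {"slide": [0, 0.2, 0], "delta_rot": [0, 0, 0], "hand": 0}, {"slide": [0, 0.15, 0], "delta_rot": [0, 0, 0], "hand": 0}, {"slide": [0, 0.15, 0], "delta_rot": [0, 0, 0], "hand": 0}]}}

```text
time_s: 22.12
eef_pos: [0.5207, -0.0669, 0.1484]
eef_rot: [-0.0, 0.688, 0.725, 0.0]
wrist_force: [-2.4, 0.7, -0.7]
opening: -0.002
```

```bash
python3 -c "
from h import *
to(w(.0155,-.160,.147),np.pi/2+PY)
c=snap('wrist','w17.png')
"
```

```text
t=22.12 pos [ 0.5207 -0.0669  0.1484] F [-2.4  0.7 -0.7] op -0.00 | slide [0.039 0.023 0.027] rot [-0.0001 -0.0001 -0.0008]
```

View pics/w17.png

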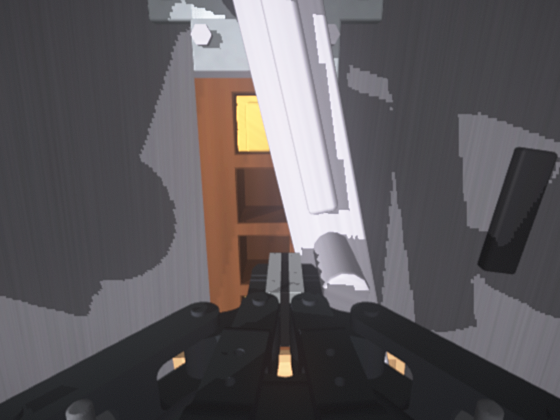

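The bar swings freely at about 2.4 N. Pocket 1 holds a plunger (250,125), and pockets 2 and 3 look empty. I'll continue along the arc.

Request:
{"name": "drive_tool", "arguments": {"deltas": [{"slide": [0.07, 0.33, 0], "delta_rot": [0, 0, 0], "hand": 0}, {"slide": [0.09, 0.31, 0], "delta_rot": [0, 0, 0], "hand": 0}, {"slide": [0.11, 0.3, 0], "delta_rot": [0, 0, 0], "hand": 0}, {"slide": [0.14, 0.28, 0], "delta_rot": [0, 0, 0], "hand": 0}, {"slide": [0.16, 0.27, 0], "delta_rot": [0, 0, 0], "hand": 0}]}}

```text
time_s: 22.8
eef_pos: [0.5942, -0.0343, 0.1483]
eef_rot: [0.0, 0.688, 0.725, -0.0]
wrist_force: [-1.5, -1.4, 0.4]
opening: -0.001
```

Request:
{"name": "drive_tool", "arguments": {"deltas": [{"slide": [0.18, 0.25, 0], "delta_rot": [0, 0, 0], "hand": 0}, {"slide": [0.2, 0.22, 0], "delta_rot": [0, 0, 0], "hand": 0}, {"slide": [0.22, 0.21, 0], "delta_rot": [0, 0, 0], "hand": 0}, {"slide": [0.27, 0.2, 0], "delta_rot": [0, 0, 0], "hand": 0}, {"slide": [0.28, 0.17, 0], "delta_rot": [0, 0, 0], "hand": 0}]}}

```text
time_s: 23.42
eef_pos: [0.643, 0.0265, 0.1482]
eef_rot: [-0.0, 0.688, 0.725, -0.0]
wrist_force: [-0.7, -1.1, -1.1]
opening: 0.003
```

Request:
{"name": "drive_tool", "arguments": {"deltas": [{"slide": [0.3, 0.14, 0], "delta_rot": [0, 0, 0], "hand": 0}, {"slide": [0.24, 0.06, 0], "delta_rot": [0, 0, 0], "hand": 0}, {"slide": [0, 0, 0], "delta_rot": [0, 0, 0], "hand": 0}, {"slide": [-0.4, 0, 0], "delta_rot": [0, 0, 0], "hand": 0}, {"slide": [-0.2, 0, -0.8], "delta_rot": [0, 0, 0], "hand": 0}]}}

```text
time_s: 24.05
eef_pos: [0.6501, 0.021, 0.1848]
eef_rot: [-0.003, 0.689, 0.725, -0.002]
wrist_force: [-0.2, -0.5, 0.6]
opening: -0.003
```

```bash
python3 -c "
from h import *
to(w(0,-.2,.30),np.pi/2+PY); print(press(ctrl.get_obs()['eef_pos']))
c=snap('wrist','w18.png');c=snap('top','t18.png');
cv2.imwrite('pics/t18z.png',cv2.resize(c['frame'][110:260,200:400,::-1],(800,600),interpolation=cv2.INTER_CUBIC))
"
```

```text
t=24.05 pos [0.6501 0.021  0.1848] F [-0.2 -0.5  0.6] op -0.00 | slide [-2.384 -2.976 -2.284] rot [-0.0025 -0.0003 -0.0012]
[ 0.14840255 -0.08125724]
```

View pics/t18z.png

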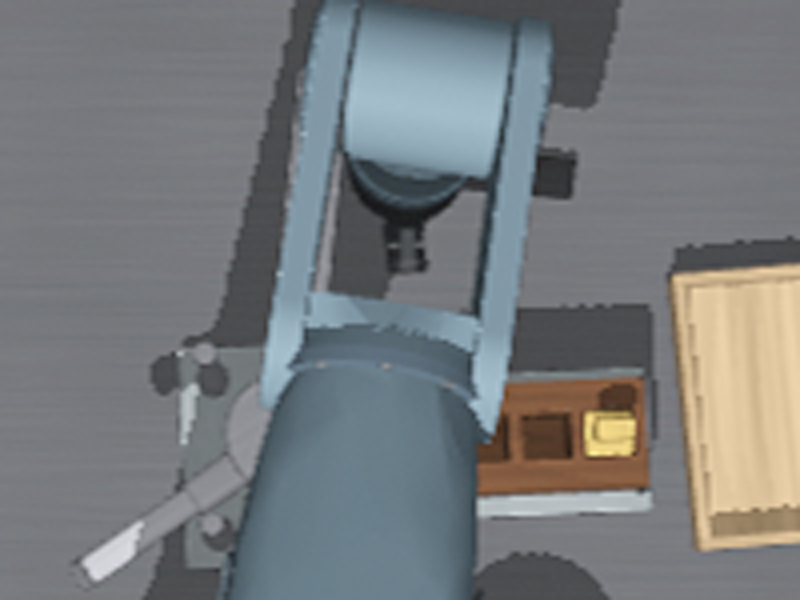

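View pics/w18.png

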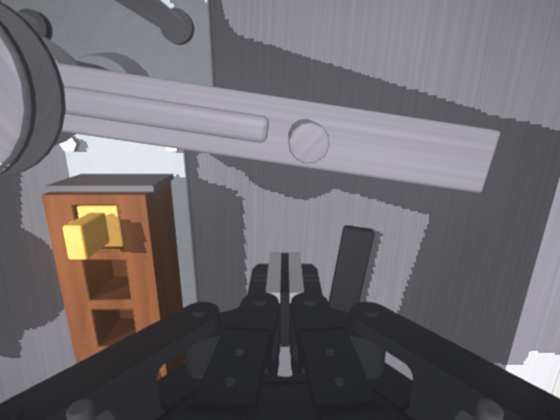

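The bar is swung right aside, to about 1.4 rad. A plunger stands in pocket 1 (wrist view (95,230)) and one in pocket 4 (top zoom (610,435)). Now I'll look over the block.

Request:
{"name": "drive_tool", "arguments": {"deltas": [{"slide": [-0.4, -0.5, -0.8], "delta_rot": [0, 0, 0], "hand": 1}, {"slide": [-0.4, -0.6, -0.7], "delta_rot": [0, 0, 0], "hand": 1}, {"slide": [-0.4, -0.6, -0.7], "delta_rot": [0, 0, 0], "hand": 1}, {"slide": [-0.4, -0.6, -0.5], "delta_rot": [0, 0, 0], "hand": 1}, {"slide": [-0.4, -0.65, 0], "delta_rot": [0, 0, 0], "hand": 1}]}}

```text
time_s: 24.78
eef_pos: [0.5105, -0.0869, 0.3259]
eef_rot: [0.003, 0.689, 0.725, 0.001]
wrist_force: [0.6, -1.0, -0.0]
opening: 0.997
```

```bash
python3 -c "
from h import *
to(w(0,-.2,.30),np.pi/2+PY); print(press(ctrl.get_obs()['eef_pos']))
c=snap('wrist','w19.png');c=snap('side','s19.png');
"
```

```text
t=24.77 pos [ 0.5105 -0.0869  0.3259] F [ 0.6 -1.  -0. ] op 1.00 | slide [-0.372 -0.062  0.52 ] rot [ 0.0015  0.0008 -0.0012]
[ 0.00305665 -0.18132117]
```

View pics/w19.png

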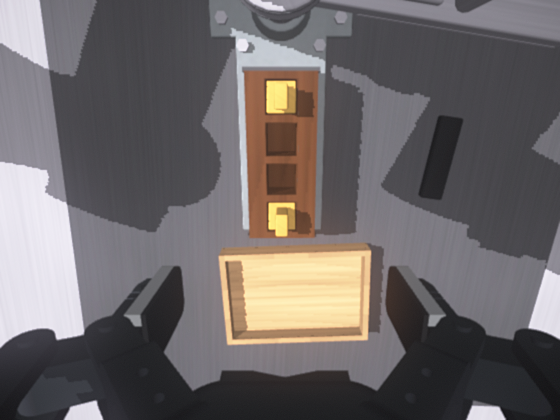

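View pics/s19.png

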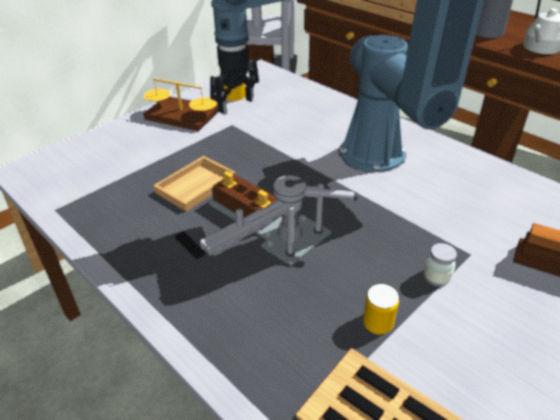

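A clear view: plungers at (281,96) and (281,217), pockets 2 and 3 empty, the tray below, and free space around it. I'll take a second view for stereo.

Request:
{"name": "drive_tool", "arguments": {"deltas": [{"slide": [-0.7, -0.2, 0], "delta_rot": [0, 0, 0], "hand": 1}, {"slide": [-0.6, -0.2, 0], "delta_rot": [0, 0, 0], "hand": 1}, {"slide": [-0.6, -0.2, 0], "delta_rot": [0, 0, 0], "hand": 1}, {"slide": [0, 0, 0], "delta_rot": [0, 0, 0], "hand": 1}, {"slide": [0, 0, 0], "delta_rot": [0, 0, 0], "hand": 1}]}}

```text
time_s: 25.5
eef_pos: [0.4857, -0.181, 0.323]
eef_rot: [-0.0, 0.689, 0.725, 0.0]
wrist_force: [-0.8, -0.5, -0.7]
opening: 0.998
```

```bash
python3 -c "
from h import *
to(w(0,-.2,.30),np.pi/2+PY); print(press(ctrl.get_obs()['eef_pos']))
c=snap('wrist','w20.png')
def z(fn,r):
    f=load(fn)['frame'][r[0]:r[1],r[2]:r[3],::-1]; return cv2.resize(f,(400,600),interpolation=cv2.INTER_CUBIC)
cv2.imwrite('pics/w20v.png',c['frame'][:,:,::-1])
cv2.imwrite('pics/z19.png',np.hstack([z('w19.png',(65,140,256,306)),z('w19.png',(180,255,256,306))]))
"
```

```text
t=25.50 pos [ 0.4857 -0.181   0.323 ] F [-0.8 -0.5 -0.7] op 1.00 | slide [1.48  0.533 0.461] rot [-0.     -0.0002 -0.0011]
[-0.02691266 -0.27389803]
```

View pics/w20.png

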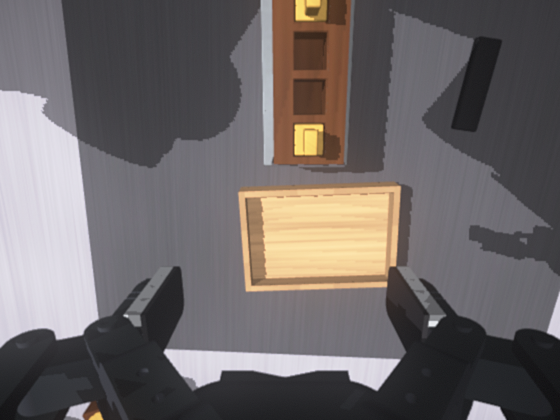

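View pics/z19.png

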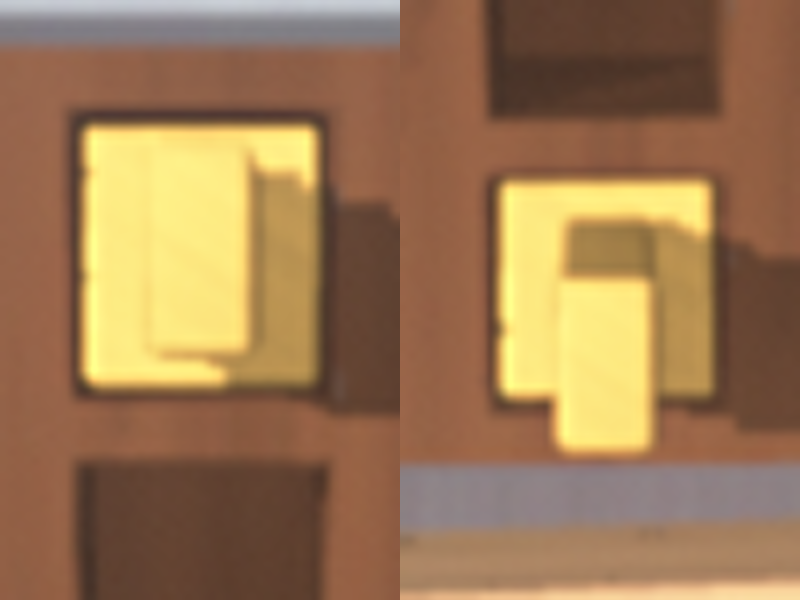

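```bash
python3 -c "
from h import *
f=load('w20.png')['frame'][:,:,::-1]
z=lambda r:cv2.resize(f[r[0]:r[1],r[2]:r[3]],(400,600),interpolation=cv2.INTER_CUBIC)
cv2.imwrite('pics/z20.png',np.hstack([z((110,170,290,330)),z((0,60,290,330))]))
"
```

```text
(no output)
```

View pics/z20.png

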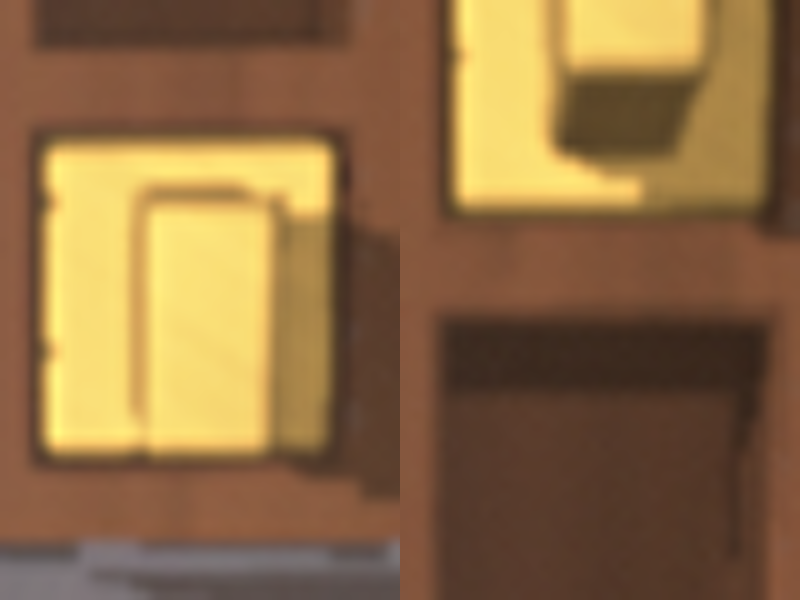

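Run:
```python
from h import *
np.set_printoptions(precision=4,suppress=True)
a,b=load('w19.png'),load('w20.png')
for n,p,q,z in [('P4 tang',(281.75,225.4),(310.9,143),.104),('P4 foot',(281.9,216.3),(308.7,139.5),.07),('P1 edge',(281.25,109),(313.5,7.2),.104)]:
    x,e=tri([(a,*p),(b,*q)]); print(n,x,press(x),np.round(e,4),'onz',press(onz(a,*p,z)),press(onz(b,*q,z)))
x=onz(a,280.9,95.4,.104);print('P1',x,press(x))
# foot yaw from w19 corners P1
for n,r,off in [('P1',[(80,125),(320,125),(320,388),(80,388)],(256,65)),('P4',[(497,180),(715,180),(715,400),(500,400)],(206,180))]:
    P=[press(onz(a,off[0]+u/8,off[1]+v/8,.07)) for u,v in r]; print(n,P,np.mean(P,0))
# tray outer corners at z=.03 in both
for c,l in [(a,[(219,246),(369,244),(371,341),(228,347)]),(b,[(239,191),(400,185),(0,0),(246,292)])]:
    print([onz(c,*p,.03)[:2] for p in l if p[0]])
```

```text
P4 tang [ 0.5115 -0.1451  0.1016] [ 0.0008 -0.2396] [0. 0.] onz [ 0.0009 -0.2387] [ 0.0006 -0.2393]
P4 foot [ 0.5114 -0.1445  0.0704] [ 0.0008 -0.2389] [0.0002 0.0002] onz [ 0.001  -0.2391] [ 0.0006 -0.2389]
P1 edge [ 0.5048 -0.0193  0.1009] [ 0.0011 -0.1135] [0.0001 0.0001] onz [ 0.0012 -0.1135] [ 0.0008 -0.1143]
P1 [ 0.5039 -0.0062  0.104 ] [ 0.0009 -0.1004]
P1 [array([-0.0153, -0.0843]), array([ 0.0173, -0.0845]), array([ 0.0174, -0.1189]), array([-0.0159, -0.1187])] [ 0.0009 -0.1016]
P4 [array([-0.0154, -0.2217]), array([ 0.0173, -0.2218]), array([ 0.0175, -0.2569]), array([-0.0155, -0.2567])] [ 0.0009 -0.2393]
[array([ 0.4283, -0.2048]), array([ 0.6334, -0.1918]), array([ 0.6554, -0.3479]), array([ 0.4413, -0.3686])]
[array([ 0.4287, -0.2184]), array([ 0.636 , -0.1998]), array([ 0.4406, -0.3652])]
```

Run:
```python
from h import *
to(w(.0008,-.239,.14),np.pi/2+PY)
```

```text
t=25.55 pos [ 0.4858 -0.1806  0.3231] F [-0.2 -0.4  1.2] op 1.00 | slide [0.69  0.55  3.662] rot [-0.     -0.0002 -0.0008]
```

Request:
{"name": "drive_tool", "arguments": {"deltas": [{"slide": [0.35, 0.28, 0.8], "delta_rot": [0, 0, 0], "hand": 0.6}, {"slide": [0.34, 0.27, 0.8], "delta_rot": [0, 0, 0], "hand": 0.6}, {"slide": [0, 0, 0.8], "delta_rot": [0, 0, 0], "hand": 0.6}, {"slide": [0, 0, 0.8], "delta_rot": [0, 0, 0], "hand": 0.6}, {"slide": [0, 0, 0.46], "delta_rot": [0, 0, 0], "hand": 0.6}]}}

```text
time_s: 26.18
eef_pos: [0.5105, -0.1433, 0.1379]
eef_rot: [-0.001, 0.688, 0.726, -0.0]
wrist_force: [0.2, -0.4, -0.3]
opening: 0.602
```

Run:
```python
from h import *
to(w(.0008,-.239,.076),np.pi/2+PY)
snap('wrist','w21.png')
```

```text
t=26.18 pos [ 0.5105 -0.1433  0.1379] F [ 0.2 -0.4 -0.3] op 0.60 | slide [-0.03   0.019  1.239] rot [-0.0008 -0.0006 -0.0003]
```

View pics/w21.png

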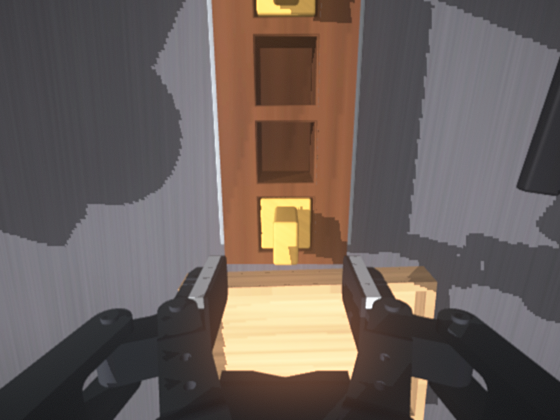

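The tang (285,240) is centred between the pads. I'll descend and grip.

Request:
{"name": "drive_tool", "arguments": {"deltas": [{"slide": [-0.03, 0.02, 0.5], "delta_rot": [0, 0, 0], "hand": 0.6}, {"slide": [0, 0, 0.4], "delta_rot": [0, 0, 0], "hand": 0.6}, {"slide": [0, 0, 0.2], "delta_rot": [0, 0, 0], "hand": 0.6}, {"slide": [0, 0, 0.13], "delta_rot": [0, 0, 0], "hand": 0.6}, {"slide": [0, 0, 0], "delta_rot": [0, 0, 0], "hand": 0.6}]}}

```text
time_s: 26.85
eef_pos: [0.5126, -0.1464, 0.079]
eef_rot: [0.0, 0.688, 0.725, 0.0]
wrist_force: [-0.7, 0.5, -0.0]
opening: 0.599
```

Run:
```python
from h import *
to(w(.0008,-.239,.076),np.pi/2+PY)
```

```text
t=26.85 pos [ 0.5126 -0.1464  0.079 ] F [-0.7  0.5 -0. ] op 0.60 | slide [ 0.037 -0.022  0.061] rot [ 0.      0.     -0.0008]
```

Request:
{"name": "drive_tool", "arguments": {"deltas": [{"slide": [0.03, -0.02, 0.04], "delta_rot": [0, 0, 0], "hand": 0.6}, {"slide": [0, 0, 0], "delta_rot": [0, 0, 0], "hand": 0}, {"slide": [0, 0, 0], "delta_rot": [0, 0, 0], "hand": 0}, {"slide": [0, 0, 0], "delta_rot": [0, 0, 0], "hand": 0}, {"slide": [0, 0, 0], "delta_rot": [0, 0, 0], "hand": 0}]}}

```text
time_s: 27.48
eef_pos: [0.5115, -0.1453, 0.0772]
eef_rot: [0.0, 0.688, 0.725, 0.0]
wrist_force: [-1.2, -0.0, 4.5]
opening: 0.157
```

Run:
```python
from h import *
to(w(.0008,-.239,.076),np.pi/2+PY)
```

```text
t=27.48 pos [ 0.5115 -0.1453  0.0772] F [-1.2 -0.   4.5] op 0.16 | slide [ 0.014 -0.001  0.024] rot [ 0.0001  0.0001 -0.0009]
```

The opening of 13.3 mm matches the tang. I'll lift straight up.

Request:
{"name": "drive_tool", "arguments": {"deltas": [{"slide": [0, 0, -0.15], "delta_rot": [0, 0, 0], "hand": 0}, {"slide": [0, 0, -0.3], "delta_rot": [0, 0, 0], "hand": 0}, {"slide": [0, 0, -0.4], "delta_rot": [0, 0, 0], "hand": 0}, {"slide": [0, 0, -0.4], "delta_rot": [0, 0, 0], "hand": 0}, {"slide": [0, 0, -0.4], "delta_rot": [0, 0, 0], "hand": 0}]}}

```text
time_s: 28.1
eef_pos: [0.5114, -0.145, 0.1607]
eef_rot: [0.0, 0.688, 0.725, 0.0]
wrist_force: [1.0, -0.5, -2.8]
opening: 0.153
```

Request:
{"name": "drive_tool", "arguments": {"deltas": [{"slide": [0, 0, -0.4], "delta_rot": [0, 0, 0], "hand": 0}, {"slide": [0, 0, -0.4], "delta_rot": [0, 0, 0], "hand": 0}, {"slide": [0, 0, -0.4], "delta_rot": [0, 0, 0], "hand": 0}, {"slide": [0, 0, 0], "delta_rot": [0, 0, 0], "hand": 0}, {"slide": [0, 0, 0], "delta_rot": [0, 0, 0], "hand": 0}]}}

```text
time_s: 28.72
eef_pos: [0.5109, -0.1449, 0.2188]
eef_rot: [-0.0, 0.688, 0.725, -0.0]
wrist_force: [-0.4, 0.2, -2.4]
opening: 0.147
```

Run:
```python
from h import *
to(w(.0008,-.239,.076),np.pi/2+PY)
c=snap('wrist','w22.png'); snap('side','s22.png')
```

```text
t=28.73 pos [ 0.5109 -0.1449  0.2188] F [-0.4  0.2 -2.4] op 0.15 | slide [0.003 0.012 2.856] rot [-0.0002 -0.0001 -0.0008]
```

View pics/w22.png

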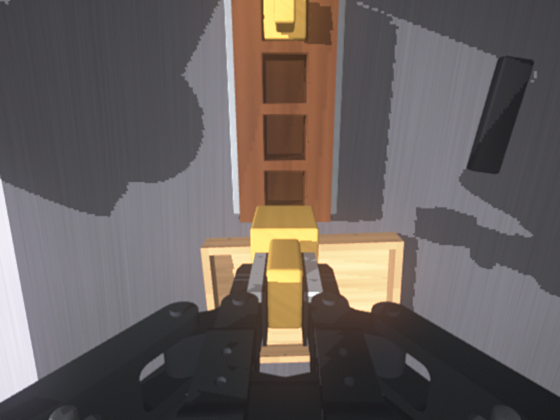

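View pics/s22.png

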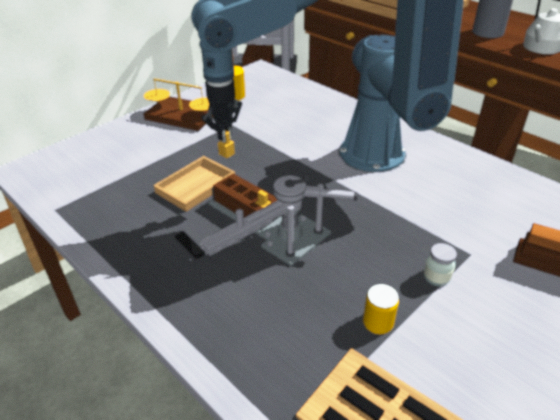

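The plunger is held upright and pocket 4 is empty. I'll check that the tray hasn't moved and get the placing target.

Run:
```python
from h import *
np.set_printoptions(precision=4,suppress=True)
c=load('w22.png')
print(proj(c,[.4287,-.2184,.03]),proj(c,[.636,-.1998,.03]))
A=onz(c,202,241,.03);B=onz(c,402,234,.03);print(A,B,np.linalg.norm(A-B))
a=np.arctan2((B-A)[1],(B-A)[0]);print('yaw',a)
ce=(A+B)/2+.0725*np.array([np.sin(a),-np.cos(a),0]);print('centre',ce)
# side view check of corners
ux=np.array([np.cos(a),np.sin(a),0])
s=load('s22.png')
uy=np.array([-ux[1],ux[0],0])
print([proj(s,ce+i*.105*ux+j*.0725*uy).round(0) for i in(-1,1) for j in(-1,1)])
to(ce-.05*ux+[0,0,.12-.03],np.pi/2+a)
```

```text
[201.6045 247.4213] [403.0584 240.4474]
[ 0.4292 -0.2112  0.03  ] [ 0.6339 -0.1928  0.03  ] 0.20546159314035717
yaw 0.08967805075832898
centre [ 0.538  -0.2742  0.03  ]
[array([205., 156.]), array([236., 172.]), array([155., 186.]), array([186., 205.])]
t=28.82 pos [ 0.5107 -0.1447  0.2182] F [-0.1 -0.1 -2.6] op 0.15 | slide [-2.654 -0.585  1.962] rot [-0.0005 -0.0003 -0.0119]
```

Request:
{"name": "drive_tool", "arguments": {"deltas": [{"slide": [-0.7, -0.15, 0], "delta_rot": [0, 0, -0.012], "hand": 0}, {"slide": [-0.7, -0.15, 0], "delta_rot": [0, 0, 0], "hand": 0}, {"slide": [-0.7, -0.15, 0.5], "delta_rot": [0, 0, 0], "hand": 0}, {"slide": [-0.6, -0.15, 0.8], "delta_rot": [0, 0, 0], "hand": 0}, {"slide": [0, 0, 0.7], "delta_rot": [0, 0, 0], "hand": 0}]}}

```text
time_s: 29.45
eef_pos: [0.4912, -0.284, 0.1171]
eef_rot: [-0.0, 0.676, 0.737, -0.0]
wrist_force: [-0.2, 0.5, -2.8]
opening: 0.156
```

Run:
```python
from h import *
to([.487,-.2825,.055],np.pi/2+.09)
c=snap('wrist','w23.png'); c=snap('side','s23.png')
cv2.imwrite('pics/s23z.png',cv2.resize(c['frame'][90:240,140:340,::-1],(800,600),interpolation=cv2.INTER_CUBIC))
```

```text
t=29.45 pos [ 0.4912 -0.284   0.1171] F [-0.2  0.5 -2.8] op 0.16 | slide [ 0.036 -0.079  1.243] rot [-0.0003 -0.0001 -0.0009]
```

View pics/s23z.png

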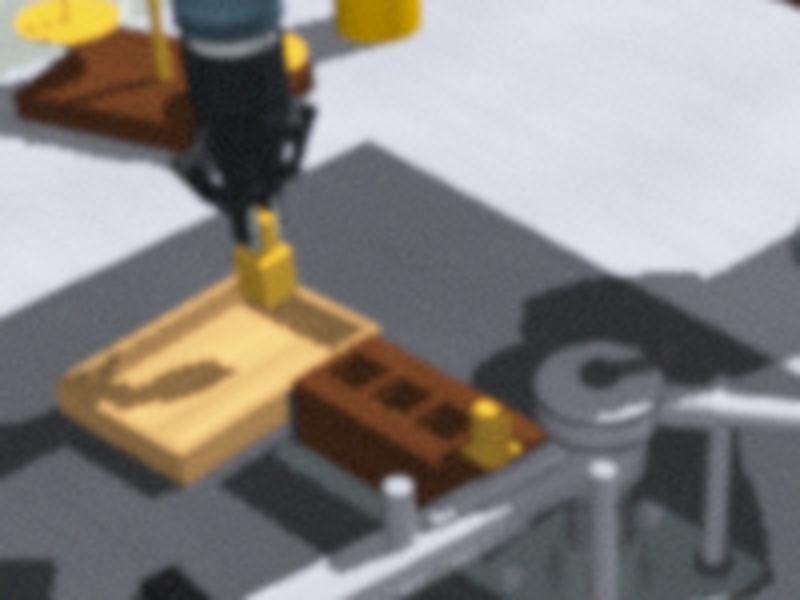

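View pics/w23.png

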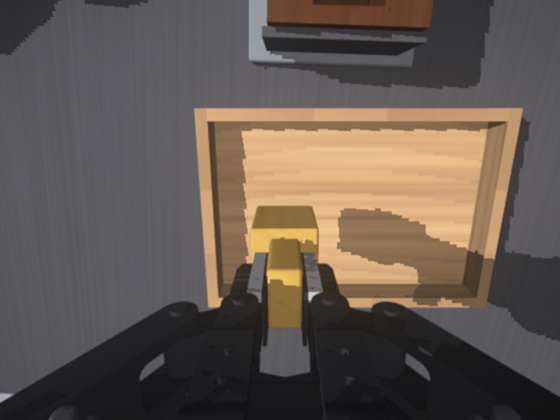

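The plunger hangs over the left part of the tray, whose rim runs from (195,109) to (521,109) to (207,307). I'll recompute the tray from this close view.

Run:
```python
from h import *
np.set_printoptions(precision=4,suppress=True)
c=load('w23.png')
P=[onz(c,*p,.03) for p in [(195,109),(521,108),(488,306),(207,307)]];
for p in P: print(p)
print(np.linalg.norm(P[0]-P[1]),np.linalg.norm(P[0]-P[3])); ce=np.mean(P,0);a=np.arctan2(*(P[1]-P[0])[1::-1]);print(ce,a)
ux=np.array([np.cos(a),np.sin(a),0]);uy=np.array([-ux[1],ux[0],0])
o=ctrl.get_obs();d=o['eef_pos']-ce;print('tool in tray',d@ux,d@uy)
```

```text
[ 0.428  -0.2194  0.03  ]
[ 0.6355 -0.2007  0.03  ]
[ 0.6512 -0.344   0.03  ]
[ 0.439  -0.3635  0.03  ]
0.2084089896867723 0.1445035614591359
[ 0.5384 -0.2819  0.03  ] 0.0899670904980316
tool in tray -0.04923216437880206 0.006443509037213616
```

Request:
{"name": "drive_tool", "arguments": {"deltas": [{"slide": [0, -0.08, 0.3], "delta_rot": [0, 0, 0], "hand": 0}, {"slide": [0, 0, 0.35], "delta_rot": [0, 0, 0], "hand": 0}, {"slide": [0, 0, 0.25], "delta_rot": [0, 0, 0], "hand": 0}, {"slide": [0, 0, 0.14], "delta_rot": [0, 0, 0], "hand": 0}, {"slide": [0, 0, 0.08], "delta_rot": [0, 0, 0], "hand": 0}]}}

```text
time_s: 30.18
eef_pos: [0.4884, -0.2824, 0.063]
eef_rot: [-0.0, 0.674, 0.738, 0.0]
wrist_force: [1.2, -0.7, -2.7]
opening: 0.151
```

Request:
{"name": "drive_tool", "arguments": {"deltas": [{"slide": [0, 0, 0.03], "delta_rot": [0, 0, 0], "hand": 0}, {"slide": [0, 0, 0.03], "delta_rot": [0, 0, 0], "hand": 0}, {"slide": [0, 0, 0.03], "delta_rot": [0, 0, 0], "hand": 0}, {"slide": [0, 0, 0], "delta_rot": [0, 0, 0], "hand": 0}, {"slide": [0, 0, 0], "delta_rot": [0, 0, 0], "hand": 0}]}}

```text
time_s: 30.8
eef_pos: [0.4884, -0.2825, 0.0589]
eef_rot: [0.0, 0.675, 0.738, -0.0]
wrist_force: [-0.1, 0.1, -2.7]
opening: 0.153
```

Force still shows the full weight (-2.7 N), so it isn't in contact yet. I'll go down in small steps.

Request:
{"name": "drive_tool", "arguments": {"deltas": [{"slide": [0, 0, 0.03], "delta_rot": [0, 0, 0], "hand": 0}, {"slide": [0, 0, 0.03], "delta_rot": [0, 0, 0], "hand": 0}, {"slide": [0, 0, 0.02], "delta_rot": [0, 0, 0], "hand": 0}, {"slide": [0, 0, 0], "delta_rot": [0, 0, 0], "hand": 0}, {"slide": [0, 0, 0], "delta_rot": [0, 0, 0], "hand": 0}]}}

```text
time_s: 31.42
eef_pos: [0.4883, -0.2825, 0.0552]
eef_rot: [-0.0, 0.675, 0.738, -0.0]
wrist_force: [-2.6, 2.1, 5.6]
opening: 0.154
```

Contact is made (+5.6 N). I'll release.

Request:
{"name": "drive_tool", "arguments": {"deltas": [{"slide": [0, 0, -0.01], "delta_rot": [0, 0, 0], "hand": 0.25}, {"slide": [0, 0, 0], "delta_rot": [0, 0, 0], "hand": 0.4}, {"slide": [0, 0, 0], "delta_rot": [0, 0, 0], "hand": 0.5}, {"slide": [0, 0, 0], "delta_rot": [0, 0, 0], "hand": 0.5}, {"slide": [0, 0, 0], "delta_rot": [0, 0, 0], "hand": 0.5}]}}

```text
time_s: 32.05
eef_pos: [0.4883, -0.2824, 0.0552]
eef_rot: [0.0, 0.675, 0.738, -0.0]
wrist_force: [0.8, -1.0, 0.2]
opening: 0.503
```

Request:
{"name": "drive_tool", "arguments": {"deltas": [{"slide": [0, 0, -0.3], "delta_rot": [0, 0, 0], "hand": 0.5}, {"slide": [0, 0, -0.6], "delta_rot": [0, 0, 0], "hand": 0.5}, {"slide": [0, 0, -0.9], "delta_rot": [0, 0, 0], "hand": 0.5}, {"slide": [0, 0, -0.9], "delta_rot": [0, 0, 0], "hand": 0.5}, {"slide": [0, 0, 0], "delta_rot": [0, 0, 0], "hand": 0.5}]}}

```text
time_s: 32.67
eef_pos: [0.4907, -0.2844, 0.1962]
eef_rot: [0.005, 0.675, 0.738, 0.0]
wrist_force: [-0.2, 1.2, 0.5]
opening: 0.497
```

Run:
```python
from h import *
to(w(.001,-.101,.16),np.pi/2+PY)
c=snap('wrist','w24.png'); c=snap('side','s24.png')
```

```text
t=32.67 pos [ 0.4907 -0.2844  0.1962] F [-0.2  1.2  0.5] op 0.50 | slide [5.512 0.762 0.688] rot [0.0022 0.0023 0.0112]
```

View pics/w24.png

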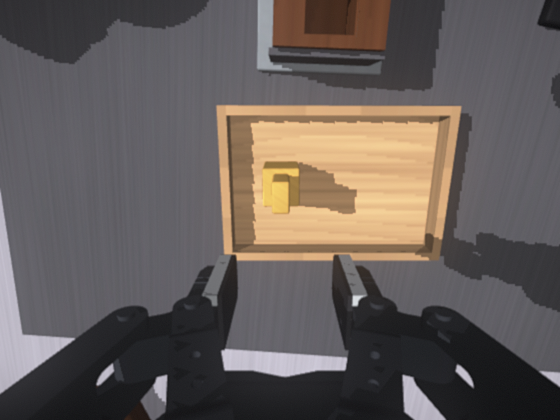

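The first plunger stands upright in the tray (281,188). Now for pocket 1.

Request:
{"name": "drive_tool", "arguments": {"deltas": [{"slide": [0.95, 0.15, 0], "delta_rot": [0, 0, 0.011], "hand": 0.6}, {"slide": [0.95, 0.15, 0], "delta_rot": [0, 0, 0], "hand": 0.6}, {"slide": [0.95, 0.1, 0], "delta_rot": [0, 0, 0], "hand": 0.6}, {"slide": [0.95, 0.1, 0], "delta_rot": [0, 0, 0], "hand": 0.6}, {"slide": [0.9, 0.1, 0], "delta_rot": [0, 0, 0], "hand": 0.6}]}}

```text
time_s: 33.4
eef_pos: [0.5023, -0.0441, 0.1887]
eef_rot: [-0.001, 0.687, 0.726, -0.001]
wrist_force: [0.4, 0.4, 0.9]
opening: 0.597
```

Run:
```python
from h import *
to(w(.001,-.101,.16),np.pi/2+PY)
```

```text
t=33.40 pos [ 0.5023 -0.0441  0.1887] F [0.4 0.4 0.9] op 0.60 | slide [0.742 0.078 0.575] rot [-0.0009 -0.0004  0.0001]
```

Request:
{"name": "drive_tool", "arguments": {"deltas": [{"slide": [0.5, 0.06, 0], "delta_rot": [0, 0, 0], "hand": 0.6}, {"slide": [0.24, 0.02, 0.2], "delta_rot": [0, 0, 0], "hand": 0.6}, {"slide": [0, 0, 0.4], "delta_rot": [0, 0, 0], "hand": 0.6}, {"slide": [0, 0, 0.4], "delta_rot": [0, 0, 0], "hand": 0.6}, {"slide": [0, 0, 0], "delta_rot": [0, 0, 0], "hand": 0.6}]}}

```text
time_s: 34.02
eef_pos: [0.5033, -0.0089, 0.1374]
eef_rot: [-0.003, 0.687, 0.726, -0.002]
wrist_force: [-0.3, 0.1, 1.2]
opening: 0.601
```

Run:
```python
from h import *
to(w(.001,-.101,.077),np.pi/2+PY)
snap('wrist','w25.png');c=snap('side','s25.png')
cv2.imwrite('pics/s25z.png',cv2.resize(c['frame'][90:240,160:360,::-1],(800,600),interpolation=cv2.INTER_CUBIC))
```

```text
t=34.02 pos [ 0.5033 -0.0089  0.1374] F [-0.3  0.1  1.2] op 0.60 | slide [0.038 0.024 1.209] rot [-0.0018 -0.0005 -0.0001]
```

View pics/w25.png

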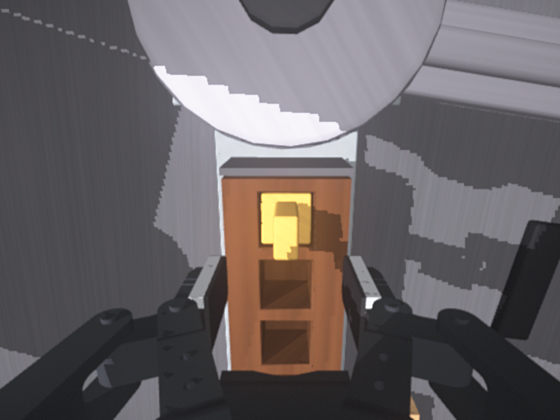

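View pics/s25z.png

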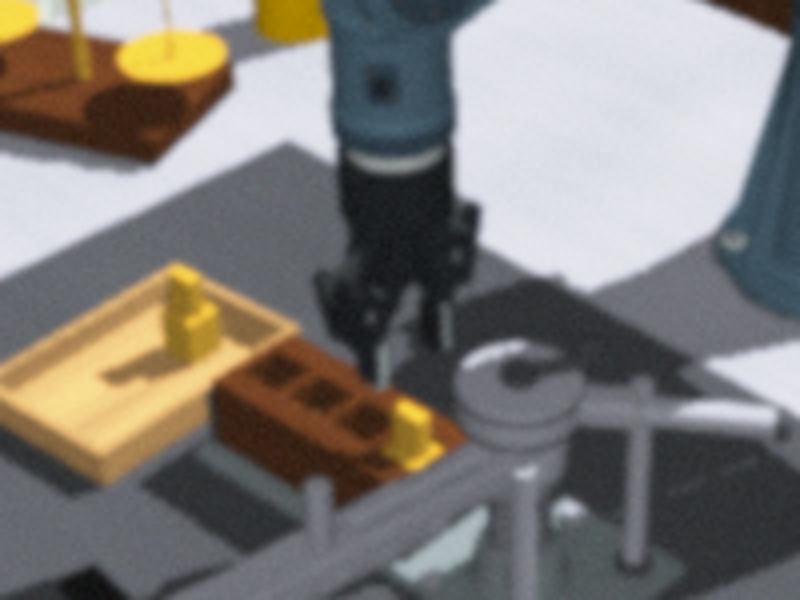

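The tang (286,232) is centred and the head is clear. I'll descend while watching the force.

Request:
{"name": "drive_tool", "arguments": {"deltas": [{"slide": [0.03, 0.02, 0.35], "delta_rot": [0, 0, 0], "hand": 0.6}, {"slide": [0, 0, 0.35], "delta_rot": [0, 0, 0], "hand": 0.6}, {"slide": [0, 0, 0.2], "delta_rot": [0, 0, 0], "hand": 0.6}, {"slide": [0, 0, 0.15], "delta_rot": [0, 0, 0], "hand": 0.6}, {"slide": [0, 0, 0.1], "delta_rot": [0, 0, 0], "hand": 0.6}]}}

```text
time_s: 34.75
eef_pos: [0.5064, -0.0073, 0.0823]
eef_rot: [-0.0, 0.687, 0.726, -0.0]
wrist_force: [0.2, -0.2, 0.9]
opening: 0.601
```

Run:
```python
from h import *
to(w(.001,-.101,.077),np.pi/2+PY)
snap('wrist','w26.png')
```

```text
t=34.75 pos [ 0.5064 -0.0073  0.0823] F [ 0.2 -0.2  0.9] op 0.60 | slide [ 0.012 -0.046  0.106] rot [-0.0001 -0.      0.0002]
```

View pics/w26.png

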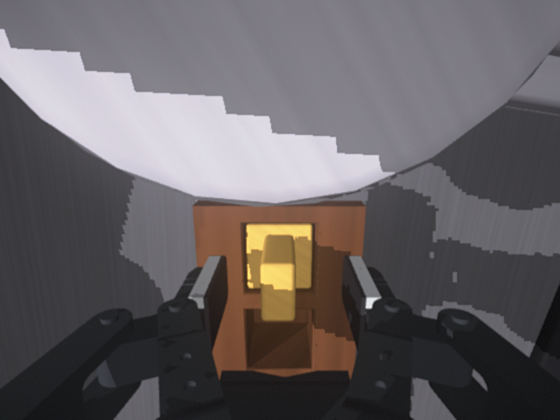

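Request:
{"name": "drive_tool", "arguments": {"deltas": [{"slide": [0.01, -0.045, 0.08], "delta_rot": [0, 0, 0], "hand": 0.6}, {"slide": [0, 0, 0], "delta_rot": [0, 0, 0], "hand": 0}, {"slide": [0, 0, 0], "delta_rot": [0, 0, 0], "hand": 0}, {"slide": [0, 0, 0], "delta_rot": [0, 0, 0], "hand": 0}, {"slide": [0, 0, 0], "delta_rot": [0, 0, 0], "hand": 0}]}}

```text
time_s: 35.42
eef_pos: [0.5045, -0.007, 0.0792]
eef_rot: [0.0, 0.687, 0.726, 0.0]
wrist_force: [-1.3, 0.3, 2.2]
opening: 0.152
```

Request:
{"name": "drive_tool", "arguments": {"deltas": [{"slide": [0, 0, -0.15], "delta_rot": [0, 0, 0], "hand": 0}, {"slide": [0, 0, -0.3], "delta_rot": [0, 0, 0], "hand": 0}, {"slide": [0, 0, -0.4], "delta_rot": [0, 0, 0], "hand": 0}, {"slide": [0, 0, -0.4], "delta_rot": [0, 0, 0], "hand": 0}, {"slide": [0, 0, -0.4], "delta_rot": [0, 0, 0], "hand": 0}]}}

```text
time_s: 36.05
eef_pos: [0.5042, -0.0069, 0.1629]
eef_rot: [0.0, 0.687, 0.726, 0.0]
wrist_force: [1.0, -0.8, -2.2]
opening: 0.148
```

Request:
{"name": "drive_tool", "arguments": {"deltas": [{"slide": [0, 0, -0.4], "delta_rot": [0, 0, 0], "hand": 0}, {"slide": [0, 0, -0.4], "delta_rot": [0, 0, 0], "hand": 0}, {"slide": [0, 0, -0.4], "delta_rot": [0, 0, 0], "hand": 0}, {"slide": [-0.4, 0, 0], "delta_rot": [0, 0, 0], "hand": 0}, {"slide": [-0.8, 0, 0], "delta_rot": [0, 0, 0], "hand": 0}]}}

```text
time_s: 36.67
eef_pos: [0.5076, -0.0664, 0.2227]
eef_rot: [0.001, 0.686, 0.727, 0.0]
wrist_force: [1.3, -0.2, -2.2]
opening: 0.152
```

Run:
```python
from h import *
to(np.array([.538,-.282,.2])+.05*np.array([np.cos(.09),np.sin(.09),0]),np.pi/2+.09)
snap('wrist','w27.png');snap('side','s27.png')
```

```text
t=36.67 pos [ 0.5076 -0.0664  0.2227] F [ 1.3 -0.2 -2.2] op 0.15 | slide [-4.308  1.355  0.458] rot [ 0.0005  0.0001 -0.0102]
```

View pics/w27.png

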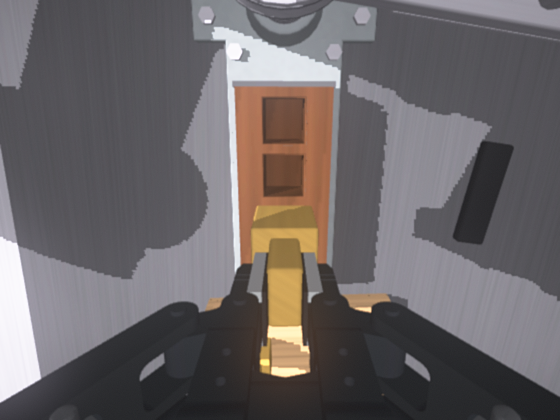

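View pics/s27.png

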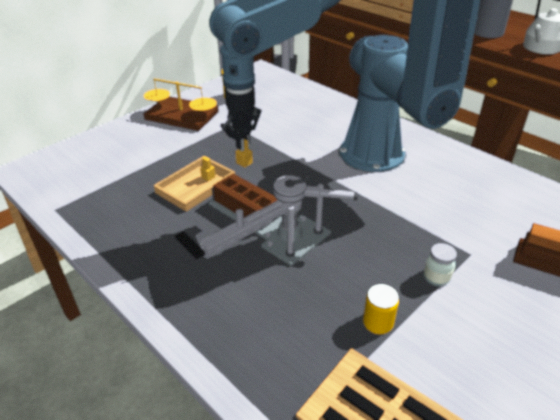

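The second plunger is held and all pockets look empty. The tray is unmoved in the side view (first plunger at (208,168)). On to the tray.

Request:
{"name": "drive_tool", "arguments": {"deltas": [{"slide": [-0.85, 0.27, 0], "delta_rot": [0, 0, 0], "hand": 0}, {"slide": [-0.85, 0.27, 0], "delta_rot": [0, 0, 0], "hand": 0}, {"slide": [-0.85, 0.27, 0], "delta_rot": [0, 0, 0], "hand": 0}, {"slide": [-0.85, 0.27, 0], "delta_rot": [0, 0, 0], "hand": 0}, {"slide": [-0.85, 0.27, 0], "delta_rot": [0, 0, -0.01], "hand": 0}]}}

```text
time_s: 37.4
eef_pos: [0.5871, -0.2759, 0.2219]
eef_rot: [-0.0, 0.675, 0.737, 0.0]
wrist_force: [0.6, 0.6, -2.5]
opening: 0.15
```

Request:
{"name": "drive_tool", "arguments": {"deltas": [{"slide": [0, 0, 0.5], "delta_rot": [0, 0, 0], "hand": 0}, {"slide": [0, 0, 0.7], "delta_rot": [0, 0, 0], "hand": 0}, {"slide": [0, 0, 0.6], "delta_rot": [0, 0, 0], "hand": 0}, {"slide": [0, 0, 0.3], "delta_rot": [0, 0, 0], "hand": 0}, {"slide": [0, 0, 0], "delta_rot": [0, 0, 0], "hand": 0}]}}

```text
time_s: 38.02
eef_pos: [0.5862, -0.2745, 0.1156]
eef_rot: [-0.001, 0.676, 0.737, -0.0]
wrist_force: [-0.0, 0.2, -2.0]
opening: 0.151
```

Run:
```python
from h import *
to(np.array([.538,-.282,.0575])+.05*np.array([np.cos(.09),np.sin(.09),0]),np.pi/2+.09)
snap('wrist','w28.png');snap('side','s28.png')
```

```text
t=38.02 pos [ 0.5862 -0.2745  0.1156] F [-0.   0.2 -2. ] op 0.15 | slide [-0.064  0.028  1.163] rot [-0.0005 -0.0005 -0.0009]
```

View pics/w28.png

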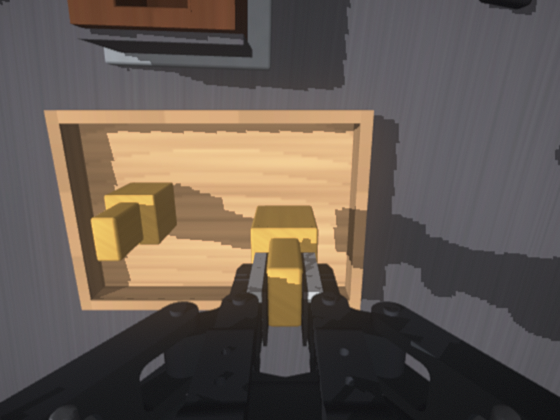

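The tray hasn't moved, the first plunger stands at (135,220), and the held one is over the right part with room to spare. I'll descend; contact should come near TCP z = 0.057.

Request:
{"name": "drive_tool", "arguments": {"deltas": [{"slide": [-0.06, 0.02, 0.3], "delta_rot": [0, 0, 0], "hand": 0}, {"slide": [0, 0, 0.35], "delta_rot": [0, 0, 0], "hand": 0}, {"slide": [0, 0, 0.25], "delta_rot": [0, 0, 0], "hand": 0}, {"slide": [0, 0, 0.1], "delta_rot": [0, 0, 0], "hand": 0}, {"slide": [0, 0, 0.04], "delta_rot": [0, 0, 0], "hand": 0}]}}

```text
time_s: 38.75
eef_pos: [0.5877, -0.278, 0.0637]
eef_rot: [-0.0, 0.676, 0.737, -0.0]
wrist_force: [-0.5, 0.4, -2.8]
opening: 0.152
```

Request:
{"name": "drive_tool", "arguments": {"deltas": [{"slide": [0, 0, 0.02], "delta_rot": [0, 0, 0], "hand": 0}, {"slide": [0, 0, 0.02], "delta_rot": [0, 0, 0], "hand": 0}, {"slide": [0, 0, 0.02], "delta_rot": [0, 0, 0], "hand": 0}, {"slide": [0, 0, 0], "delta_rot": [0, 0, 0], "hand": 0}, {"slide": [0, 0, 0], "delta_rot": [0, 0, 0], "hand": 0}]}}

```text
time_s: 39.38
eef_pos: [0.5879, -0.2782, 0.0614]
eef_rot: [0.0, 0.676, 0.737, 0.0]
wrist_force: [-0.3, 0.8, -2.1]
opening: 0.149
```

Request:
{"name": "drive_tool", "arguments": {"deltas": [{"slide": [0, 0, 0.03], "delta_rot": [0, 0, 0], "hand": 0}, {"slide": [0, 0, 0.03], "delta_rot": [0, 0, 0], "hand": 0}, {"slide": [0, 0, 0.02], "delta_rot": [0, 0, 0], "hand": 0}, {"slide": [0, 0, 0], "delta_rot": [0, 0, 0], "hand": 0}, {"slide": [0, 0, 0], "delta_rot": [0, 0, 0], "hand": 0}]}}

```text
time_s: 40.0
eef_pos: [0.5879, -0.2781, 0.0572]
eef_rot: [0.0, 0.676, 0.737, 0.0]
wrist_force: [-1.2, 0.3, -2.1]
opening: 0.151
```

Request:
{"name": "drive_tool", "arguments": {"deltas": [{"slide": [0, 0, 0.02], "delta_rot": [0, 0, 0], "hand": 0}, {"slide": [0, 0, 0.02], "delta_rot": [0, 0, 0], "hand": 0}, {"slide": [0, 0, 0], "delta_rot": [0, 0, 0], "hand": 0}, {"slide": [0, 0, 0], "delta_rot": [0, 0, 0], "hand": 0}, {"slide": [0, 0, 0], "delta_rot": [0, 0, 0], "hand": 0}]}}

```text
time_s: 40.62
eef_pos: [0.588, -0.2783, 0.0572]
eef_rot: [0.0, 0.676, 0.737, -0.0]
wrist_force: [-4.8, 3.1, 10.7]
opening: 0.15
```

Contact (+10.7 N). I'll ease up slightly and release.

Request:
{"name": "drive_tool", "arguments": {"deltas": [{"slide": [0, 0, -0.03], "delta_rot": [0, 0, 0], "hand": 0}, {"slide": [0, 0, 0], "delta_rot": [0, 0, 0], "hand": 0.25}, {"slide": [0, 0, 0], "delta_rot": [0, 0, 0], "hand": 0.4}, {"slide": [0, 0, 0], "delta_rot": [0, 0, 0], "hand": 0.5}, {"slide": [0, 0, 0], "delta_rot": [0, 0, 0], "hand": 0.5}]}}

```text
time_s: 41.25
eef_pos: [0.5879, -0.2782, 0.0567]
eef_rot: [0.0, 0.676, 0.737, 0.0]
wrist_force: [-0.5, -1.0, 0.3]
opening: 0.498
```

Request:
{"name": "drive_tool", "arguments": {"deltas": [{"slide": [0, 0, -0.3], "delta_rot": [0, 0, 0], "hand": 0.5}, {"slide": [0, 0, -0.6], "delta_rot": [0, 0, 0], "hand": 0.5}, {"slide": [0, 0, -0.9], "delta_rot": [0, 0, 0], "hand": 0.5}, {"slide": [0, 0, -0.9], "delta_rot": [0, 0, 0], "hand": 0.5}, {"slide": [0, 0, -0.9], "delta_rot": [0, 0, 0], "hand": 0.5}]}}

```text
time_s: 41.88
eef_pos: [0.5879, -0.2781, 0.2397]
eef_rot: [0.001, 0.676, 0.737, 0.0]
wrist_force: [0.2, -0.8, -0.1]
opening: 0.5
```

Request:
{"name": "drive_tool", "arguments": {"deltas": [{"slide": [0, 0, -0.9], "delta_rot": [0, 0, 0], "hand": 0.5}, {"slide": [0.5, 0, -0.8], "delta_rot": [0, 0, 0], "hand": 0.5}, {"slide": [0.5, -0.6, 0], "delta_rot": [0, 0, 0], "hand": 0.5}, {"slide": [0, -0.6, 0], "delta_rot": [0, 0, 0], "hand": 0.5}, {"slide": [0, 0, 0], "delta_rot": [0, 0, 0], "hand": 0.5}]}}

```text
time_s: 42.5
eef_pos: [0.5228, -0.2334, 0.3236]
eef_rot: [0.001, 0.676, 0.737, 0.0]
wrist_force: [0.6, 0.2, 0.1]
opening: 0.501
```

Run:
```python
from h import *
to([.5,-.2,.3],np.pi/2+.09)
snap('wrist','w29.png');snap('side','s29.png');snap('top','t29.png')
```

```text
t=42.50 pos [ 0.5228 -0.2334  0.3236] F [0.6 0.2 0.1] op 0.50 | slide [ 0.705 -0.397  0.47 ] rot [ 0.0005  0.0005 -0.0012]
```

View pics/w29.png

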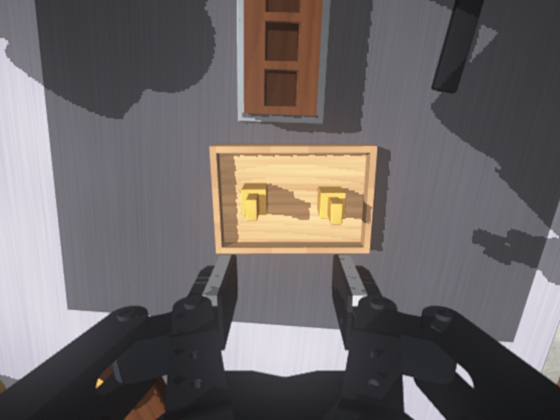

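View pics/s29.png

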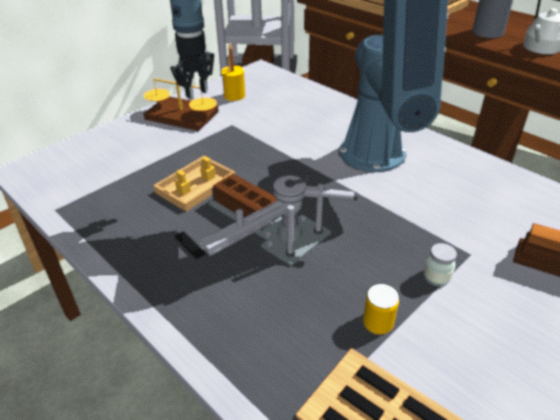

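View pics/t29.png

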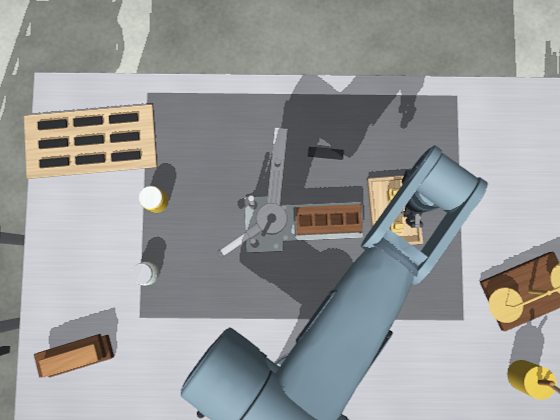

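Both plungers stand upright in the tray (wrist (254,200) and (331,204)). All four pockets are empty, and the tin, jar and slab are at their original top pixels. One last numeric check before handing in.

Run:
```python
from h import *
t=load('t29.png'); t0=load('top0.png')
p=press(onz(t,278.5,163,.177));print('peg',p,'bar angle',np.arctan2(p[0],-p[1]))
p=press(onz(t,223,252,.17));print('handle',np.arctan2(-p[0],p[1]))
for n,(y0,y1,x0,x1) in dict(tin=(180,215,135,170),jar=(255,290,130,165),slab=(140,165,300,350)).items():
    print(n,np.abs(t['frame'][y0:y1,x0:x1].astype(int)-t0['frame'][y0:y1,x0:x1]).mean())
# tang heights in tray: stereo w29 + side
a,s=load('w29.png'),load('s29.png')
f=s['frame'][:,:,::-1]; hsv=cv2.cvtColor(f,cv2.COLOR_BGR2HSV)
cv2.imwrite('pics/zz.png',np.hstack([cv2.resize(f[150:215,150:240],(400,300),interpolation=cv2.INTER_CUBIC),cv2.resize(a['frame'][170:240,225:355,::-1],(400,300),interpolation=cv2.INTER_CUBIC)]))
```

```text
peg [ 0.15122134 -0.02547246] bar angle 1.4039179864902973
handle 0.5649896181920611
tin 0.867482993197279
jar 0.8740136054421769
slab 22.605066666666666
```

View pics/zz.png

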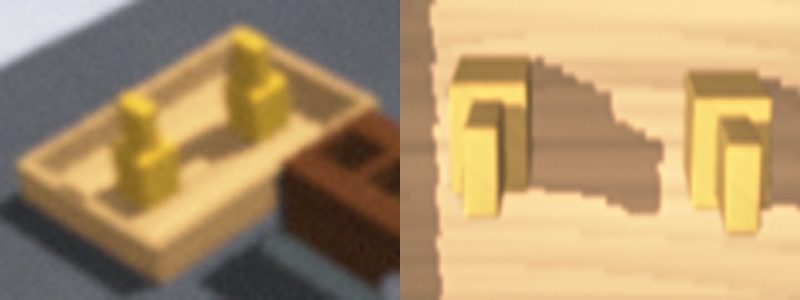

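```bash
python3 -c "
from h import *
for n in ['top0.png','t29.png']:
    f=load(n)['frame'][138:168,298:352].astype(int).sum(2); m=(f<90).astype(np.uint8)
    M=cv2.moments(m,True); print(n,M['m00'],M['m10']/max(M['m00'],1),M['m01']/max(M['m00'],1))
print(ctrl.hand_in())"
```

```text
top0.png 6.0 32.833333333333336 18.166666666666668
t29.png 1.0 14.0 18.0
the job is handed in; nothing more can be done
None
```

The mould is open and the job is handed in, at about 43 s of the 210 s. I flipped the lever to its loosening stop and worked the handle through about six strokes. I then swung the bar aside by its peg. Two plungers were present, in pockets 1 and 4; each was lifted straight up by its tang and set down in the tray by force-sensed contact.

**Last checks**
- **Plungers and tray:** both stand upright in the tray and all four pockets are empty. The tray had not moved when I placed the second plunger.
- **Clamp:** the bar is at about 1.40 rad and the handle at about 0.56 rad, left slack, with the lever on its loosening side when last seen clearly.
- **Tin and jar:** unchanged in the top view (mean pixel difference under 1).
- **Ink slab, not confirmed by number:** both numeric checks were inconclusive. The image difference was 22.6, probably from the arm's shadow, and the dark-pixel mask caught too few pixels. By eye it sits at the same place, and the gripper never went down near it.
- **Clamp lift, not measured:** I never measured how far the bar rose. I inferred it was clear because it swung at only about 2.4 N.

The highest wrist force in the readings at the end of each move was about 13 N.

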